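# Drop the test slugs through the hopper and hold its spring gate open at the mark

### The arm

A 6-joint arm with a two-finger parallel gripper is mounted at the origin on the work surface. World frame = base frame: x ahead of the robot, y to its left, z up, the work surface at z = 0. Lengths are in mm, angles in rad, forces in N, time in s.
With the tool pointing down it reaches from about 350 to 775 mm from the base axis. Payload 7.3 kg.
Tool frame: the origin (TCP) lies on the centre line of the jaws, within the pads' length; the fingertips stand 22 mm ahead of it and the grasp point (between the pads) lies 3 mm ahead of it; x points along the fingers, z is the direction in which the jaws open and shut, and the axes are right-handed (so a half turn about x gives the same grasp; the last joint's range is limited). The gripper opens to 92 mm and grips with 3 to 60 N. Pads are 19 mm wide; open, the fingers measure 130 mm over their backs; the gripper's body (75 mm by 190 mm) begins 47 mm behind the grasp point.
Start: joints at [1.197, 0.342, 1.524, -0, 1.275, -0.146], TCP at [118.547, 511.46, 228.441] pointing down, gripper open.
Joint ranges: [-2.53, 2.53], [-0.77, 2.02], [0.04, 2.7], [-1, 4.14], [0.28, 2.66], [-3.11, 3.11]. Speed limits (rad/s): [2.57, 2.57, 3.14, 3.14, 3.14, 3.14].

### API

Orientations are given as [roll, pitch, yaw] about the fixed x, y, z axes, in that order (R = Rz(yaw) Ry(pitch) Rx(roll)).
In Python, from plant import readout, imaging, bot gives the robot as it stands.
- The arm moves only by the tool arm_command, never from a script. Its argument "plan" is a list of rows, each an object of numbers: "tx", "ty", "tz": the shift along the tool's x, y, z in cm; "wx", "wy", "wz": the turn, a rotation vector about the tool's x, y, z in rad; "jaw": the opening, from -1 (shut) to 1 (fully open). In form: [{"tx": .., "ty": .., "tz": .., "wx": .., "wy": .., "wz": .., "jaw": ..}, ...]. A call has 1 to 20 rows; each row shifts and turns the commanded pose from where the row before left it, along the tool's axes as they then stand; what a row does not reach is not made up. A row lasts 1/10 s, in which the tool goes at most 50 mm and 8.59 degrees, less where a joint would pass 70% of its speed; a pose out of reach is approached as far as the arm can. A call with a gripper value outside its range is refused whole. The fingers move at their own pace and stop on an object; the grip force is fixed at half the most. Time passes only in rows, so rows that do not move let the fingers close. It gives the time, the measured TCP pose, the force and the opening at its end, in the units of the state.
- readout.get_obs(): the state, without advancing time (a new reading comes with each control period).
- imaging.capture(name): name is "side" or "top" or "wrist"; returns the picture (480x640x3 uint8, blue, green, red); there is no depth.
- imaging.get_calibration(name): a dict with "fx", "fy", "cx", "cy" (pixels), "position" and "rotation" of the camera in the world; the wrist camera has in their place "mount" (4x4, takes a point from camera to tool coordinates, whose origin is the TCP and whose axes are the tool frame's). Camera axes: x right, y up, looking along -z (the intrinsics and any distortion apply to the point x, -y, -z); pixel columns grow to the right and rows downward; lengths in mm; the calibration is good to about 2 mm. A picture is of the moment at which its call begins: read the wrist's pose just before it. get_calibration takes no time and is no camera call.
- bot.close_job(): hands the job in, once; it reports no verdict.
The state is a dict: "time": time; "joint_positions": joint angles; "dq": joint speeds; "tau": joint torques, N m; "tool_pos": TCP position; "tcp_rot": TCP orientation; "contact_force": force on the tool from outside, world axes, zero at the start; "moment": the same for the moment, N m; "grip_width": finger opening in mm.
Only numpy, scipy, OpenCV 4.12 (cv2) and the standard library are available. Lean on these libraries where they do the work, as an engineer would, in place of code of your own. Each camera call takes 0.05 s, during which the arm holds its last target.

### The job

Tip the three metal slugs out of the little pouring tray into the hopper while its gate is still shut, without touching the slugs with the fingers, and set the empty tray back down flat on the bench. Then pull the hopper's spring gate out by its orange handle until its yellow line is level with the red mark on the rails, so that all the slugs drop into the bin below, and finish while still holding the gate there: do not let go. Leave everything else on the bench alone.

Things in the scene. Friction and masses are not known exactly. Their poses are not given: they have to be found in the camera images.
- stand: Blue hopper stand, fixed to the bench, 155 mm tall. Origin on the bench (z = 0) under the centre of the hopper; x points away from the gate handle (the gate is pulled out along -x), y left, z up. Flat side plates 6 mm thick at y = +-53 mm, 116 mm long in x. Two rails (8 mm wide, y = +-58 mm, top at z = 87 mm) run forward to x = -226 mm, joined there by a bar with its top at z = 81 mm.
- hopper_mouth (a point): Centre of the hopper's mouth at rim height (z = 155 mm); axes as the stand. Mouth inside 100 mm along y, about 100 mm along x; front and back walls (outer edges x = +-59 mm) slope in to a throat 56 mm (x) by 100 mm (y) at z = 126 mm, straight from there down to the gate's steel plate (top at z = 85 mm), which is its floor.
- bin (a point): Centre of the floor (z = 6 mm) of the white bin under the hopper, part of the stand; inside 106 mm (x) by 100 mm (y), clear front and back walls 55 mm high.
- gate (a joint): How far the spring gate has been pulled out, in m: 0 shut (spring home), stop at 0.105; the throat is fully uncovered from about 0.060. The spring pulls it shut with about 3 N at 0 and 60 N more per metre (about 8 N at 0.08); it closes by itself when released.
- gate_handle (a point): Grip point on the gate's upright orange handle: a block 14 mm along the stand's x, 32 mm along y, standing from z = 85 to 130 mm; this point is on its centre line, 12 mm below its top, 100 mm in front of the throat's centre when the gate is shut. It moves with the gate; axes as the stand. About 34 mm is free between the handle and the hopper's flared rim.
- gate_pointer (a point): Middle of the gate's yellow line across the plate (4 mm wide along x, at the foot of the handle, under its centre), z = 88 mm; moves with the gate; axes as the stand.
- mark: Red mark: two small red clips (8 mm along x, 5 mm high), one on each rail, which show how far to pull. Origin midway between them, above the gate plate, at z = 87 mm, at the middle of the clips along x; axes as the stand. It lies 66 to 86 mm in front of the shut gate's yellow line and does not move.
- tray: Loose pouring tray, white with a green back, about 0.16 kg. Origin under its middle at the underside; x points to the open spout end (no wall, no lip), z up. Floor 4 mm thick from x = -60 to +65 mm; side walls at y = +-30 mm, 26 mm high (channel 56 mm wide). The green back wall at x = -60 mm is the handle: an upright plate 10 mm thick (x), 60 mm wide (y), 62 mm high.
- tray_handle (a point): Grip point on the tray's green back wall: its centre, 46 mm above the tray's underside; axes as the tray. The slugs start at least 40 mm in front of it.
- tray_spout (a point): Middle of the spout's edge on the tray's floor (65 mm ahead of the tray's origin, 4 mm up). Tilting the tray 55 degrees empties it; axes as the tray.
- slug_brass: Brass test slug, loose in the tray, standing cylinder 22 mm diameter, 20 mm tall, about 62 g. Origin at its centre.
- slug_steel: Dark steel test slug, same size, about 57 g. Origin at its centre.
- slug_alu: Aluminium test slug, same size, about 20 g. Origin at its centre.
- multimeter: Bystander: black multimeter lying flat, 150 x 74 x 40 mm, origin under its middle, long along its x.
- caliper: Bystander: steel caliper lying flat, 200 mm long along its x, 8 mm thick, jaws reaching 48 mm to its -y near the -x end.
- loupe: Bystander: black loupe, 42 mm diameter, 40 mm tall, origin under its middle.
- screwdriver: Bystander: screwdriver lying along its x, 170 mm long.
- plug_gauge: Bystander: standing steel plug gauge, 24 mm diameter, 75 mm tall, origin under its middle.
- pen_cup: Bystander: blue cup, 72 mm diameter, 90 mm tall, origin under its middle.

How it is judged:
By the outcome, as a careful person would: the job done as asked, in the order asked, and still so for the second after the job is handed in, while the arm keeps its last pose, push and grip.
It also fails if it takes over 70 s, if anything falls off the work surface, if the arm or the gripper's body presses on something with over 40 N, if the wrist force passes 120 N, or if a joint passes its speed limit or range.

## Working session

There is one attempt and no reset: what is moved stays moved. The work goes in short steps, Python scripts to look and compute and a tool call to move; the robot and the scene stay as the last step left them, time stands still between calls to the robot, and variables do not carry over. Pictures are saved under pics/ and viewed, and the job is handed in when it is done.

Besides the shell and the picture viewer there is one more tool, called as a command line: name --argument value ..., lists and objects as JSON in quotes. arm_command: Moves the arm, as the interface text tells. Its arguments: {"type":"object","properties":{"plan":{"type":"array"}},"required":["plan"]}

```bash
ls; mkdir -p pics; python3 - <<'E'
from plant import readout, imaging
import cv2
print(readout.get_obs())
for n in ("side","top","wrist"):
    c=imaging.get_calibration(n); print(n,c)
    cv2.imwrite(f"pics/{n}0.png",imaging.capture(n))
E
```

```text
pics
{'time': 0.0, 'joint_positions': array([ 1.19698597e+00,  3.42711278e-01,  1.52497565e+00,  2.12177978e-05,
        1.27535350e+00, -1.46040372e-01]), 'dq': array([ 0.00037573,  0.00067997,  0.00020177,  0.00125306, -0.00036634,
       -0.00013302]), 'tau': array([ 7.21149427e-04, -4.31253254e+01, -2.44213986e+01,  7.17723859e-02,
        5.60727145e-02, -1.55006587e-04]), 'tool_pos': array([118.40381775, 511.0934418 , 227.76531451]), 'tcp_rot': array([ 2.98153889,  1.56934841, -1.95862627]), 'contact_force': array([ 0.06182517, -0.18269272,  0.39099499]), 'moment': array([-0.05074724,  0.05467548,  0.02509174]), 'grip_width': 91.56483567122551}
side {'fx': 572.9179826330177, 'fy': 572.9179826330177, 'cx': 318.2310757979149, 'cy': 237.06848949084144, 'position': array([ 334.15301883, -907.02283362,  877.19875809]), 'rotation': array([ 0.89635596,  0.01857802, -0.21398095])}
top {'fx': 525.0760760403931, 'fy': 525.0760760403931, 'cx': 319.4007442233245, 'cy': 243.174924009184, 'position': array([ 293.41488478,    7.1711396 , 1267.3950021 ]), 'rotation': array([ 0.20875928,  0.0053537 , -1.47163345])}
wrist {'fx': 363.6740187447709, 'fy': 363.6740187447709, 'cx': 317.51938039456127, 'cy': 234.7651706563446, 'mount': array([[ 2.78298066e-04,  2.54676042e-01, -9.67026389e-01,
        -1.56478228e+02],
       [-3.34248526e-04,  9.67026396e-01,  2.54675948e-01,
         6.86553747e+01],
       [ 9.99999905e-01,  2.52351321e-04,  3.54246667e-04,
         1.06467725e+00],
       [ 0.00000000e+00,  0.00000000e+00,  0.00000000e+00,
         1.00000000e+00]])}
```

View pics/side0.png

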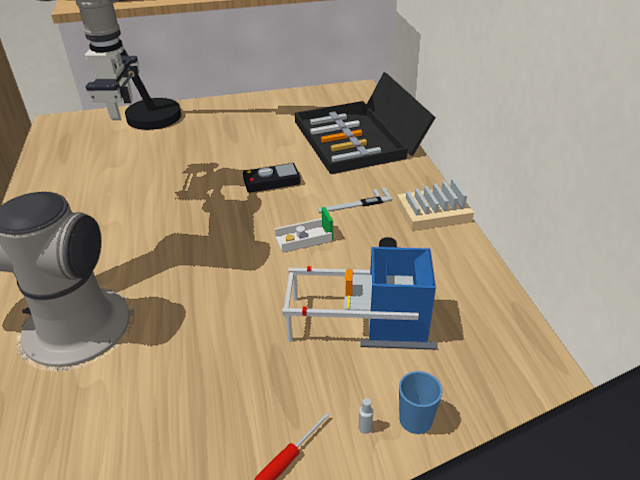

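View pics/top0.png

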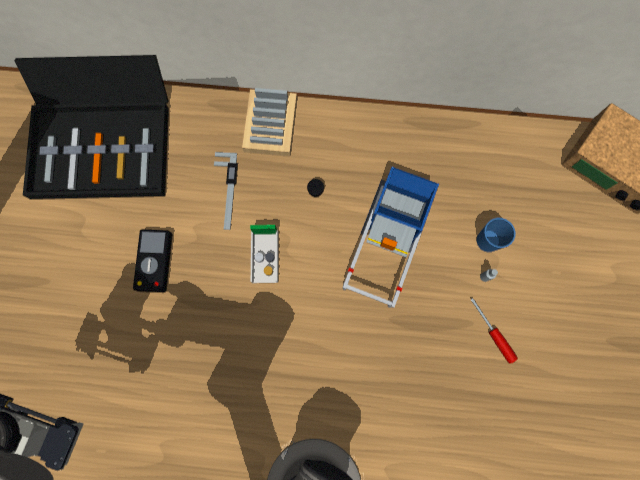

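View pics/wrist0.png

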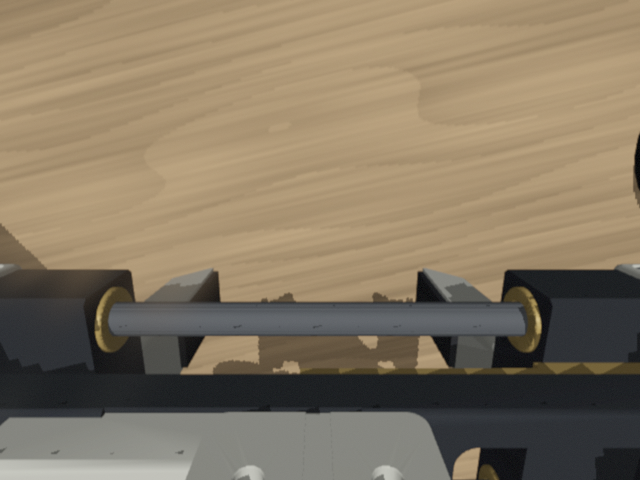

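Top view: tray at about (264,253) with its green back at (263,228); the spout points to the robot. Stand with orange handle at (388,242), red clips at (350,270) and (400,289). Next I measure by colour.

```bash
cat > h.py <<'E'
import numpy as np, cv2
from scipy.spatial.transform import Rotation as Rn
from plant import readout, imaging
def R(e): return Rn.from_euler('xyz',e).as_matrix()
def cam(n,o=None):
    c=imaging.get_calibration(n)
    if n=='wrist':
        o=o or readout.get_obs(); T=np.eye(4); T[:3,:3]=R(o['tcp_rot']); T[:3,3]=o['tool_pos']
        M=T@c['mount']; return c,M[:3,:3],M[:3,3]
    return c,R(c['rotation']),np.array(c['position'])
def ray(C,u,v):
    c,r,p=C; d=r@np.array([(u-c['cx'])/c['fx'],-(v-c['cy'])/c['fy'],-1]); return p,d/np.linalg.norm(d)
def onz(C,u,v,z):
    p,d=ray(C,u,v); return p+d*(z-p[2])/d[2]
def tri(rays):
    A=np.zeros((3,3));b=np.zeros(3)
    for p,d in rays:
        P=np.eye(3)-np.outer(d,d);A+=P;b+=P@p
    x=np.linalg.solve(A,b); return x,[float(np.linalg.norm((np.eye(3)-np.outer(d,d))@(x-p))) for p,d in rays]
def proj(C,X):
    c,r,p=C; q=r.T@(np.array(X)-p); return c['cx']-c['fx']*q[0]/q[2], c['cy']+c['fy']*q[1]/q[2]
def mask(im,name):
    h=cv2.cvtColor(im,cv2.COLOR_BGR2HSV)
    lo,hi={'orange':((8,180,90),(18,255,255)),'green':((50,120,40),(80,255,255)),'yellow':((24,140,120),(34,255,255)),'red':((0,180,80),(4,255,255)),'blue':((100,120,40),(120,255,255))}[name]
    m=cv2.inRange(h,lo,hi)
    if name=='red': m|=cv2.inRange(h,(176,180,80),(180,255,255))
    return m
def blobs(im,name,amin=6):
    n,l,s,c=cv2.connectedComponentsWithStats(mask(im,name))
    out=[]
    for i in range(1,n):
        if s[i,4]>=amin:
            cn,_=cv2.findContours((l==i).astype('uint8'),cv2.RETR_EXTERNAL,cv2.CHAIN_APPROX_NONE)
            r=cv2.minAreaRect(cn[0]); out.append((c[i].round(1),int(s[i,4]),s[i,:4].tolist(),cv2.boxPoints(r).round(1).tolist()))
    return out
E
python3 - <<'E'
from h import *
for n in ('top','side'):
    im=cv2.imread(f'pics/{n}0.png')
    for k in ('orange','green','yellow','red'):
        for b in blobs(im,k): print(n,k,b)
t=cv2.imread('pics/top0.png'); s=cv2.imread('pics/side0.png')
a=cv2.resize(t[150:320,235:450],None,fx=3.7,fy=3.5,interpolation=cv2.INTER_CUBIC)
b=cv2.resize(s[200:360,265:445],None,fx=4.4,fy=3.7,interpolation=cv2.INTER_CUBIC)
cv2.imwrite('pics/tz.png',a);cv2.imwrite('pics/sz.png',b)
E
```

```text
top orange (array([ 97.5, 138.4]), 73, [95, 133, 7, 12], [[95.0, 133.0], [101.0, 133.0], [101.0, 144.0], [95.0, 144.0]])
top orange (array([ 95.5, 168.4]), 188, [92, 154, 8, 30], [[91.4000015258789, 182.89999389648438], [93.0, 153.6999969482422], [99.5, 154.0], [97.9000015258789, 183.1999969482422]])
top orange (array([388.4, 243.4]), 131, [381, 237, 16, 13], [[380.1000061035156, 245.3000030517578], [383.3999938964844, 236.60000610351562], [396.6000061035156, 241.60000610351562], [393.3999938964844, 250.3000030517578]])
top green (array([593.1, 173.4]), 270, [573, 160, 43, 27], [[572.4000244140625, 167.0], [578.4000244140625, 157.6999969482422], [615.4000244140625, 181.39999389648438], [609.2999877929688, 190.8000030517578]])
top green (array([262.9, 228.8]), 216, [250, 225, 26, 9], [[250.0, 225.0], [275.0, 225.0], [275.0, 233.0], [250.0, 233.0]])
top yellow (array([374.1, 240.6]), 23, [368, 238, 13, 6], [[367.6000061035156, 239.1999969482422], [368.1000061035156, 237.6999969482422], [380.3999938964844, 241.8000030517578], [379.8999938964844, 243.3000030517578]])
top yellow (array([4
[... 1638 characters left out ...]
w (array([348.4, 301. ]), 23, [348, 295, 2, 14], [[348.0, 308.0], [348.0, 295.0], [349.0, 295.0], [349.0, 308.0]])
side red (array([250.8, 179. ]), 10, [249, 178, 4, 3], [[249.0, 178.0], [252.0, 178.0], [252.0, 180.0], [249.0, 180.0]])
side red (array([308.4, 268.2]), 16, [307, 266, 4, 5], [[307.0, 270.0], [307.0, 266.0], [310.0, 266.0], [310.0, 270.0]])
side red (array([304. , 310.4]), 26, [302, 307, 5, 8], [[301.3999938964844, 313.70001220703125], [302.6000061035156, 306.6000061035156], [306.1000061035156, 307.20001220703125], [304.8999938964844, 314.29998779296875]])
side red (array([278.5, 463.3]), 677, [255, 443, 44, 37], [[254.0, 478.0], [290.5, 441.5], [301.0, 452.0], [264.5, 488.5]])
```

View pics/tz.png

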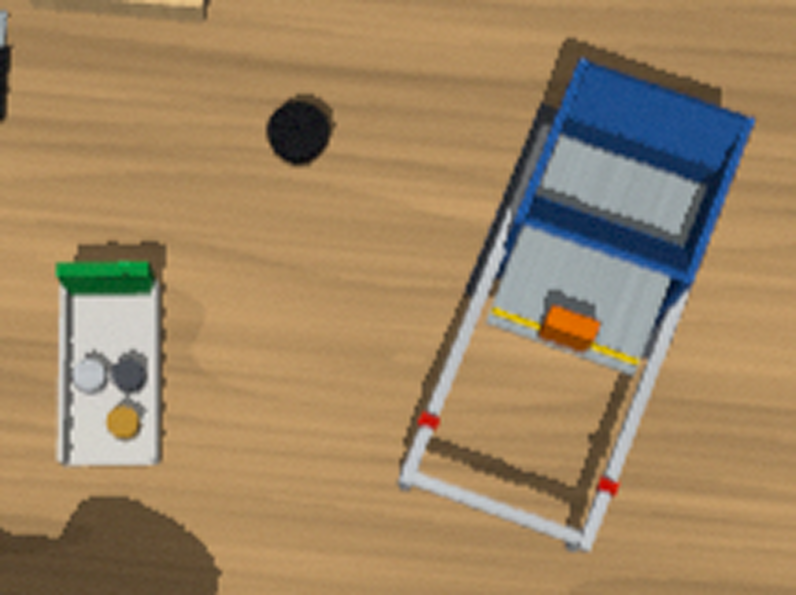

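View pics/sz.png

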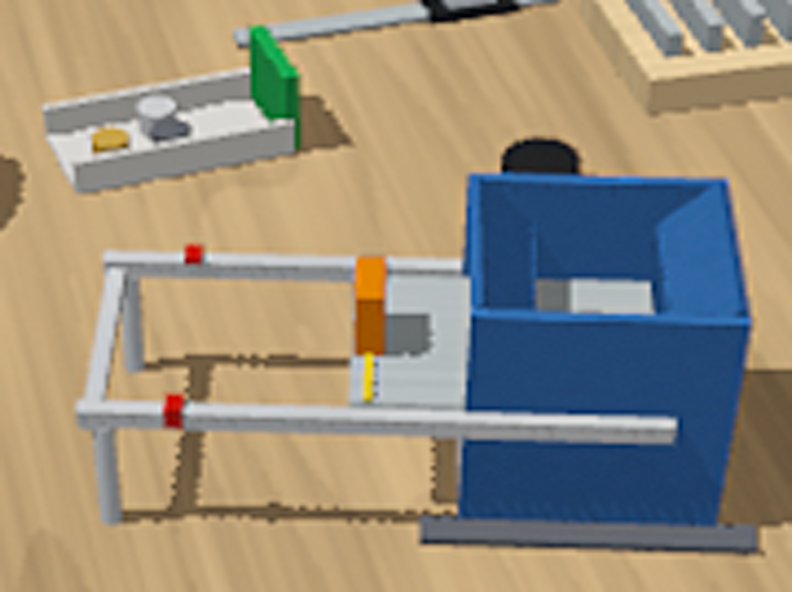

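The zooms show the stand turned about 20° with the gate shut (yellow line left of the red clips). The tray holds three slugs towards the spout. Now triangulate.

```bash
python3 - <<'E'
from h import *
T=cam('top');S=cam('side')
z=lambda n,u,v: ((235+u/3.7,150+v/3.5) if n=='t' else (265+u/4.4,200+v/3.7))
def tt(nm,t,s):
    x,e=tri([ray(T,*z('t',*t)),ray(S,*z('s',*s))]); print(nm,x.round(1),np.round(e,1)); return x
cl=tt('clipL',(429,420),(194,253)); cr=tt('clipR',(608,486),(173,409))
tt('hopFL',(528,224),(472,178)); tt('hopFR',(694,280),(473,318)); tt('hopBL',(580,60),(727,182)); tt('hopBR',(752,120),(748,320))
tt('railFL',(404,480),(108,256)); tt('railFR',(588,545),(82,410))
tt('barmid',(495,512),(98,335))
tt('tray spL(far,+y)',(60,464),(44,105)); tt('spR',(160,464),(78,168))
tt('spRfloor',(160,464),(80,190))
tt('grTopL',(58,266),(258,28)); tt('grTopR',(152,264),(296,75))
tt('handle top ctr?',(575,320),(371,278))
print('z88 yellow ends', [onz(T,*z('t',*p),88).round(1) for p in ((490,312),(637,362))])
for c in ((350.3,269.5),(399,288.4)): print('clip z89.5',onz(T,*c,90).round(1))
for n,c in (('L',(308.4,268.2)),('R',(304,310.4))): print('side clip z88',onz(S,*c,89).round(1))
E
```

```text
clipL [487.3 -39.2  90.8] [1.3 1.3]
clipR [ 455.3 -151.5   87.7] [0.9 0.9]
hopFL [605.8 -84.1 158. ] [1.8 1.8]
hopFR [ 578.5 -183.9  155.2] [0.1 0.1]
hopBL [ 717.9 -107.6  152.6] [1.1 1.1]
hopBR [ 686.6 -212.4  156. ] [1.1 1.1]
railFL [447.9 -27.6  86.5] [1.7 1.7]
railFR [ 416.7 -142.1   86.7] [1.2 1.2]
barmid [433.1 -84.8  82.5] [1.5 1.5]
tray spL(far,+y) [446.2 191.6  28. ] [3.3 3.3]
spR [453.7 128.   23.8] [3.9 3.9]
spRfloor [455.1 129.9   4.1] [2.8 2.8]
grTopL [573.3 205.1  59.7] [0.5 0.5]
grTopR [580.2 144.9  63.5] [1. 1.]
handle top ctr? [ 552.2 -119.1  129.6] [0.2 0.2]
z88 yellow ends [array([561.6, -70.7,  88. ]), array([ 537.2, -163.7,   88. ])]
clip z89.5 [487.1 -37.6  90. ]
clip z89.5 [ 455.1 -150.3   90. ]
side clip z88 [487.6 -36.2  89. ]
side clip z88 [ 455.5 -152.1   89. ]
```

```bash
cat >> h.py <<'E'
def delta(pos=None,xdir=None,zdir=None):
    """tool-frame shift (cm) then rotvec to reach TCP pos with tool axes xdir,zdir"""
    o=readout.get_obs(); r=R(o['tcp_rot']); print('tcp',o['tool_pos'].round(1),'x',r[:,0].round(3),'z',r[:,2].round(3),'t',round(o['time'],2),'w',round(o['grip_width'],1),'F',np.round(o['contact_force'],1),'q',o['joint_positions'].round(3))
    if pos is not None: print('shift cm',((r.T@(np.array(pos)-o['tool_pos']))/10).round(2))
    if xdir is not None:
        x=np.array(xdir,float);x/=np.linalg.norm(x);z=np.array(zdir,float);z-=x*(x@z);z/=np.linalg.norm(z)
        W=np.column_stack([x,np.cross(z,x),z]); print('rotvec',Rn.from_matrix(r.T@W).as_rotvec().round(3))
E
python3 - <<'E'
from h import *
delta((577,175,200),(0,0,-1),(-.993,-.117,0))
delta((577,175,200),(0,0,-1),(.993,.117,0))
E
```

```text
tcp [118.4 511.2 227.9] x [-0.    -0.001 -1.   ] z [ 0.226  0.974 -0.001] t 0.15 w 92.0 F [ 0.2 -0.   0.4] q [ 1.197  0.343  1.525 -0.     1.275 -0.146]
shift cm [  2.81 -52.26 -22.39]
rotvec [-1.916e+00 -1.000e-03 -1.000e-03]
tcp [118.4 511.2 227.9] x [-0.    -0.001 -1.   ] z [ 0.226  0.974 -0.001] t 0.15 w 92.0 F [ 0.2 -0.   0.4] q [ 1.197  0.343  1.525 -0.     1.275 -0.146]
shift cm [  2.81 -52.26 -22.39]
rotvec [ 1.226e+00 -1.000e-03  1.000e-03]
```

arm_command --plan '[{"ty":-2.6,"tz":-1.1,"jaw":-0.3},{"ty":-3.3,"tz":-1.4,"jaw":-0.3},{"ty":-3.3,"tz":-1.4,"jaw":-0.3},{"ty":-3.3,"tz":-1.4,"jaw":-0.3},{"ty":-3.3,"tz":-1.4,"jaw":-0.3},{"ty":-3.3,"tz":-1.4,"jaw":-0.3},{"ty":-3.3,"tz":-1.4,"jaw":-0.3},{"ty":-3.3,"tz":-1.4,"jaw":-0.3},{"ty":-3.3,"tz":-1.4,"jaw":-0.3},{"ty":-3.3,"tz":-1.4,"jaw":-0.3},{"ty":-3.3,"tz":-1.4,"jaw":-0.3},{"ty":-3.3,"tz":-1.4,"jaw":-0.3},{"ty":-3.3,"tz":-1.4,"jaw":-0.3},{"ty":-3.3,"tz":-1.4,"jaw":-0.3},{"ty":-3.3,"tz":-1.4,"jaw":-0.3},{"ty":-3.3,"tz":-1.4,"jaw":-0.3}]'

```text
invalid input at $.plan[0]: expected keys tx, ty, tz, wx, wy, wz, jaw
```

arm_command --plan '[{"wx":0.1,"jaw":-0.3},{"wx":0.1,"jaw":-0.3},{"wx":0.1,"jaw":-0.3},{"wx":0.1,"jaw":-0.3},{"wx":0.1,"jaw":-0.3},{"wx":0.1,"jaw":-0.3},{"wx":0.1,"jaw":-0.3},{"wx":0.1,"jaw":-0.3},{"wx":0.1,"jaw":-0.3},{"wx":0.1,"jaw":-0.3},{"wx":0.1,"jaw":-0.3},{"wx":0.1,"jaw":-0.3},{"jaw":-0.3},{"jaw":-0.3}]'

```text
invalid input at $.plan[0]: expected keys tx, ty, tz, wx, wy, wz, jaw
```

```bash
python3 - <<'E'
from h import *
delta((577,175,200),(0,0,-1),(.993,.117,0))
cv2.imwrite('pics/w1.png',imaging.capture('wrist'))
E
```

```text
tcp [118.4 511.2 227.9] x [-0.    -0.001 -1.   ] z [ 0.226  0.974 -0.001] t 0.15 w 92.0 F [ 0.2 -0.   0.4] q [ 1.197  0.343  1.525 -0.     1.275 -0.146]
shift cm [  2.81 -52.26 -22.39]
rotvec [ 1.226e+00 -1.000e-03  1.000e-03]
```

View pics/w1.png

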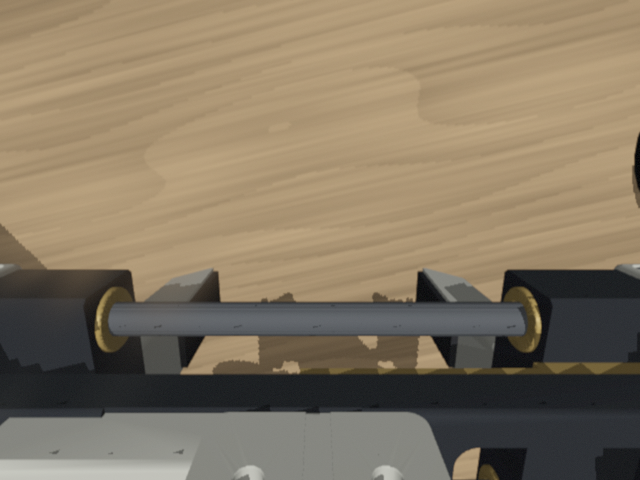

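The arm hasn't moved, because every row needs all seven keys. Sending it again in full.

arm_command --plan '[{"tx":0,"ty":-2.6,"tz":-1.1,"wx":0,"wy":0,"wz":0,"jaw":-0.2},{"tx":0.2,"ty":-3.3,"tz":-1.4,"wx":0,"wy":0,"wz":0,"jaw":-0.2},{"tx":0.2,"ty":-3.3,"tz":-1.4,"wx":0,"wy":0,"wz":0,"jaw":-0.2},{"tx":0.2,"ty":-3.3,"tz":-1.4,"wx":0,"wy":0,"wz":0,"jaw":-0.2},{"tx":0.2,"ty":-3.3,"tz":-1.4,"wx":0,"wy":0,"wz":0,"jaw":-0.2},{"tx":0.2,"ty":-3.3,"tz":-1.4,"wx":0,"wy":0,"wz":0,"jaw":-0.2},{"tx":0.2,"ty":-3.3,"tz":-1.4,"wx":0,"wy":0,"wz":0,"jaw":-0.2},{"tx":0.2,"ty":-3.3,"tz":-1.4,"wx":0,"wy":0,"wz":0,"jaw":-0.2},{"tx":0.2,"ty":-3.3,"tz":-1.4,"wx":0,"wy":0,"wz":0,"jaw":-0.2},{"tx":0.2,"ty":-3.3,"tz":-1.4,"wx":0,"wy":0,"wz":0,"jaw":-0.2},{"tx":0.2,"ty":-3.3,"tz":-1.4,"wx":0,"wy":0,"wz":0,"jaw":-0.2},{"tx":0.2,"ty":-3.3,"tz":-1.4,"wx":0,"wy":0,"wz":0,"jaw":-0.2},{"tx":0.2,"ty":-3.3,"tz":-1.4,"wx":0,"wy":0,"wz":0,"jaw":-0.2},{"tx":0.2,"ty":-3.3,"tz":-1.4,"wx":0,"wy":0,"wz":0,"jaw":-0.2},{"tx":0.2,"ty":-3.3,"tz":-1.4,"wx":0,"wy":0,"wz":0,"jaw":-0.2},{"tx":0,"ty":-3.3,"tz":-1.4,"wx":0,"wy":0,"wz":0,"jaw":-0.2}]'

```text
time: 1.8
tool_pos: [577.0, 177.4, 199.8]
tcp_rot: [1.829, 1.57, -3.111]
contact_force: [1.1, 0.4, -0.4]
grip_width: 37.1
```

arm_command --plan '[{"tx":0,"ty":0,"tz":0,"wx":0.1,"wy":0,"wz":0,"jaw":-0.2},{"tx":0,"ty":0,"tz":0,"wx":0.1,"wy":0,"wz":0,"jaw":-0.2},{"tx":0,"ty":0,"tz":0,"wx":0.1,"wy":0,"wz":0,"jaw":-0.2},{"tx":0,"ty":0,"tz":0,"wx":0.1,"wy":0,"wz":0,"jaw":-0.2},{"tx":0,"ty":0,"tz":0,"wx":0.1,"wy":0,"wz":0,"jaw":-0.2},{"tx":0,"ty":0,"tz":0,"wx":0.1,"wy":0,"wz":0,"jaw":-0.2},{"tx":0,"ty":0,"tz":0,"wx":0.1,"wy":0,"wz":0,"jaw":-0.2},{"tx":0,"ty":0,"tz":0,"wx":0.1,"wy":0,"wz":0,"jaw":-0.2},{"tx":0,"ty":0,"tz":0,"wx":0.1,"wy":0,"wz":0,"jaw":-0.2},{"tx":0,"ty":0,"tz":0,"wx":0.1,"wy":0,"wz":0,"jaw":-0.2},{"tx":0,"ty":0,"tz":0,"wx":0.1,"wy":0,"wz":0,"jaw":-0.2},{"tx":0,"ty":0,"tz":0,"wx":0.1,"wy":0,"wz":0,"jaw":-0.2},{"tx":0,"ty":0,"tz":0,"wx":0,"wy":0,"wz":0,"jaw":-0.2},{"tx":0,"ty":0,"tz":0,"wx":0,"wy":0,"wz":0,"jaw":-0.2}]'

```text
time: 3.2
tool_pos: [576.1, 178.5, 200.2]
tcp_rot: [2.984, 1.57, 3.129]
contact_force: [0.6, -1.5, -0.6]
grip_width: 36.5
```

```bash
python3 - <<'E'
from h import *
delta((577,175,200),(0,0,-1),(.993,.117,0))
cv2.imwrite('pics/w2.png',imaging.capture('wrist'))
E
```

```text
tcp [576.1 178.5 200.2] x [-0.  0. -1.] z [ 0.989  0.145 -0.   ] t 3.2 w 36.5 F [ 0.6 -1.5 -0.6] q [0.173 0.508 1.341 0.    1.294 0.028]
shift cm [ 0.02 -0.36  0.04]
rotvec [ 0.028 -0.    -0.   ]
```

View pics/w2.png

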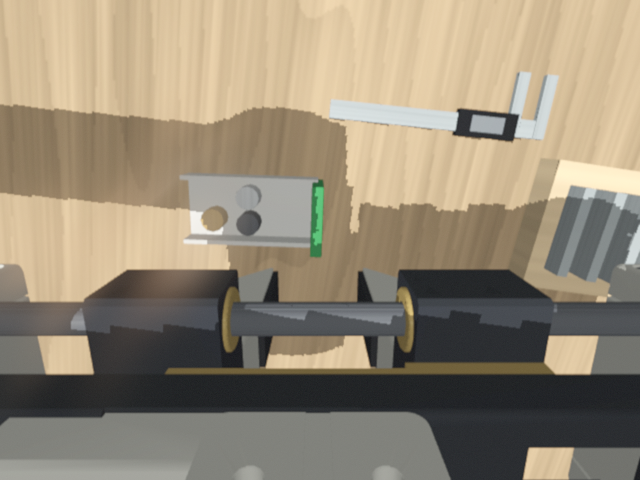

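The picture shows the green wall from (318,182) to (316,255), and the slugs at (212,218), (248,196) and (248,223). Cast the rays onto it.

```bash
python3 - <<'E'
from h import *
im=cv2.imread('pics/w2.png');C=cam('wrist')
for b in blobs(im,'green',30):
    print(b)
    for p in b[3]: print(p,onz(C,*p,62).round(1))
T=cam('top');S=cam('side')
# per-corner triangulation: top outer (back) edge corners
for nm,w,t,s in (('L',(323,182),(235+58/3.7,150+266/3.5),(265+258/4.4,200+28/3.7)),('R',(322,255),(235+152/3.7,150+264/3.5),(265+296/4.4,200+75/3.7))):
    print(nm,[tri(r) for r in ([ray(C,*w),ray(T,*t),ray(S,*s)],)])
print('spout',onz(C,188,178,26),onz(C,184,242,26))
for s in ((212,218),(248,196),(248,223)): print('slug top',onz(C,*s,24).round(1))
print([proj(C,X) for X in ((577,175,62),(577,175,0))],C[2])
E
```

```text
(array([316.6, 218.9]), 732, [311, 181, 12, 75], [[310.5, 255.0], [312.70001220703125, 180.6999969482422], [322.79998779296875, 181.10000610351562], [320.6000061035156, 255.3000030517578]])
[310.5, 255.0] [573.9 151.8  62. ]
[312.70001220703125, 180.6999969482422] [566.9 214.3  62. ]
[322.79998779296875, 181.10000610351562] [575.  215.2  62. ]
[320.6000061035156, 255.3000030517578] [582.5 152.8  62. ]
L [(array([574.96884114, 210.2889206 ,  54.15045092]), [3.3649690322228203, 4.28049449698548, 1.457175276822741])]
R [(array([582.3435691 , 149.2273555 ,  57.95746383]), [2.992599351101705, 4.048312369996402, 1.884929182203927])]
spout [455.17596532 196.44656402  26.        ] [454.72724358 135.64017058  26.        ]
slug top [478.7 162.1  24. ]
slug top [510.1 187.6  24. ]
slug top [512.5 162.2  24. ]
[(np.float64(318.0416561073572), np.float64(229.3034227601791)), (np.float64(317.9607220033547), np.float64(214.4095028503364))] [566.05404012 247.08472777 356.75401133]
```

```bash
python3 - <<'E'
from h import *
C=cam('wrist');T=cam('top');S=cam('side')
cv2.imwrite('pics/t2.png',imaging.capture('top'));cv2.imwrite('pics/s2.png',imaging.capture('side'))
for n,K in (('top',T),('side',S)):
    im=cv2.imread(f'pics/{n}0.png')
    for b in blobs(im,'green',100):
        if 200<b[0][0]<400:
            for p in b[3]: print(n,p,onz(K,*p,62).round(1))
x0=np.array([575,182,62.])
for K in (T,S,C): print(proj(K,x0))
E
```

```text
top [250.0, 225.0] [574.5 206.6  62. ]
top [275.0, 225.0] [580.3 147.7  62. ]
top [275.0, 233.0] [561.  145.5  62. ]
top [250.0, 233.0] [555.3 204.2  62. ]
side [322.0, 207.0] [569.8 205.3  62. ]
side [332.0, 207.0] [593.5 199.5  62. ]
side [332.0, 239.0] [564.8  78.5  62. ]
side [322.0, 239.0] [542.7  83.9  62. ]
(np.float64(260.3490860072349), np.float64(225.80314080534586))
(np.float64(326.2189385809751), np.float64(212.18815859719098))
(np.float64(316.8792593293611), np.float64(220.86098386787415))
```

View pics/s2.png

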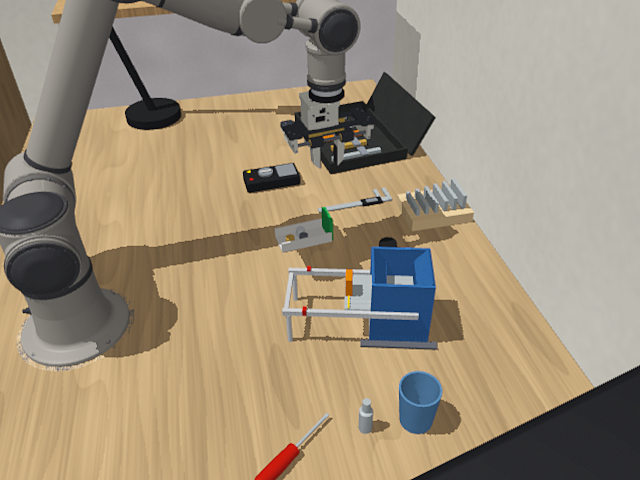

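The side view shows the gripper high above the tray and the handle clear of it. The views agree on x to about 2 mm and differ on y by about 6 mm, which runs along the wall's width and isn't critical. Descending partway to look again.

arm_command --plan '[{"tx":2,"ty":0.1,"tz":-0.1,"wx":0.03,"wy":0,"wz":0,"jaw":-0.2},{"tx":3,"ty":0.1,"tz":-0.2,"wx":0,"wy":0,"wz":0,"jaw":-0.2},{"tx":3,"ty":0,"tz":0,"wx":0,"wy":0,"wz":0,"jaw":-0.2},{"tx":1,"ty":0,"tz":0,"wx":0,"wy":0,"wz":0,"jaw":-0.2},{"tx":0,"ty":0,"tz":0,"wx":0,"wy":0,"wz":0,"jaw":-0.2},{"tx":0,"ty":0,"tz":0,"wx":0,"wy":0,"wz":0,"jaw":-0.2}]'

```text
time: 3.95
tool_pos: [573.8, 180.3, 111.6]
tcp_rot: [0.119, 1.569, 0.232]
contact_force: [0.0, -0.8, 0.6]
grip_width: 37.0
```

```bash
python3 - <<'E'
from h import *
delta((573,180,49),(0,0,-1),(.994,.11,0))
C=cam('wrist')
im=imaging.capture('wrist');cv2.imwrite('pics/w3.png',im)
for b in blobs(im,'green',30):
    print(b)
    for p in b[3]: print(p,onz(C,*p,62).round(1))
for n in ('side','top'):
    i=imaging.capture(n); x,y=(270,120) if n=='side' else (190,150)
    cv2.imwrite(f'pics/{n}3.png',cv2.resize(i[y:y+140,x:x+170],None,fx=4,fy=4,interpolation=cv2.INTER_CUBIC))
E
```

```text
tcp [573.8 180.3 111.6] x [ 0.002  0.    -1.   ] z [0.994 0.113 0.002] t 3.95 w 37.0 F [ 0.  -0.8  0.6] q [0.177 0.587 1.462 0.    1.09  0.064]
shift cm [ 6.26 -0.02 -0.09]
rotvec [ 0.003  0.002 -0.   ]
(array([319.3, 250.1]), 1461, [312, 196, 15, 106], [[312.0, 196.0], [326.0, 196.0], [326.0, 301.0], [312.0, 301.0]])
[312.0, 196.0] [566.4 217.6  62. ]
[326.0, 196.0] [574.3 218.5  62. ]
[326.0, 301.0] [582.  153.9  62. ]
[312.0, 301.0] [573.5 153.   62. ]
```

View pics/w3.png

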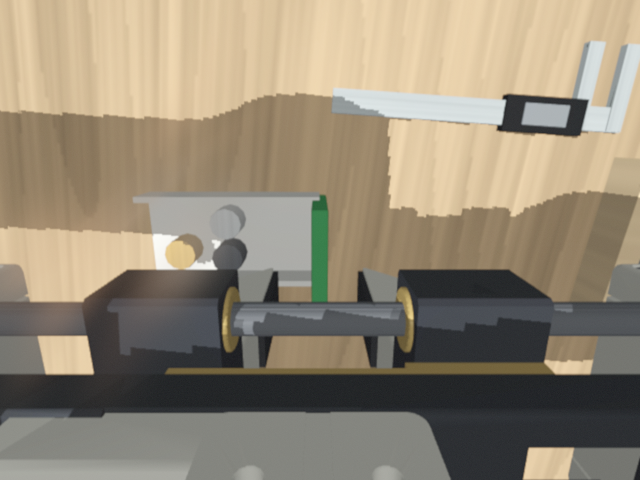

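View pics/side3.png

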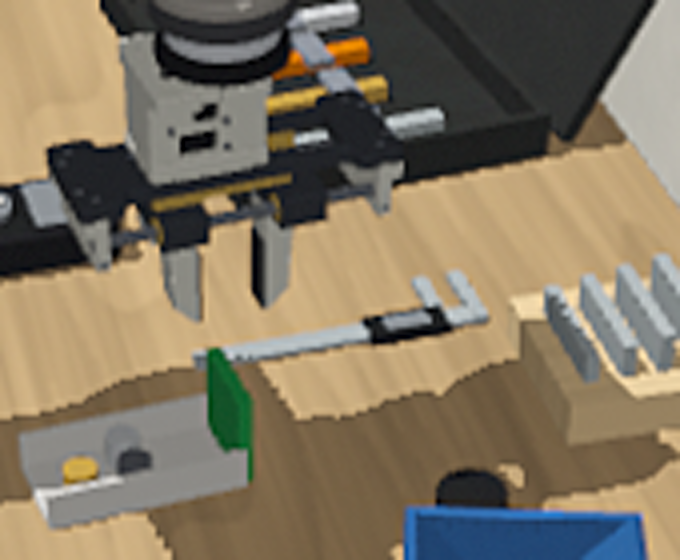

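```bash
python3 - <<'E'
from h import *
S=cam('side');T=cam('top')
z=np.array([.994,.113,0])
for s in (-1,1): print('tip',[round(v) for v in ((np.array(proj(S,np.array([573.8,180.3,89.6])+s*18.5*z))-(270,120))*4)])
for y in (147,177,207,): print('walltop',y,[round(v) for v in ((np.array(proj(S,(574,y,62)))-(270,120))*4)])
E
```

```text
tip [194, 339]
tip [252, 327]
walltop 147 [236, 403]
walltop 177 [225, 374]
walltop 207 [214, 345]
```

View pics/top3.png

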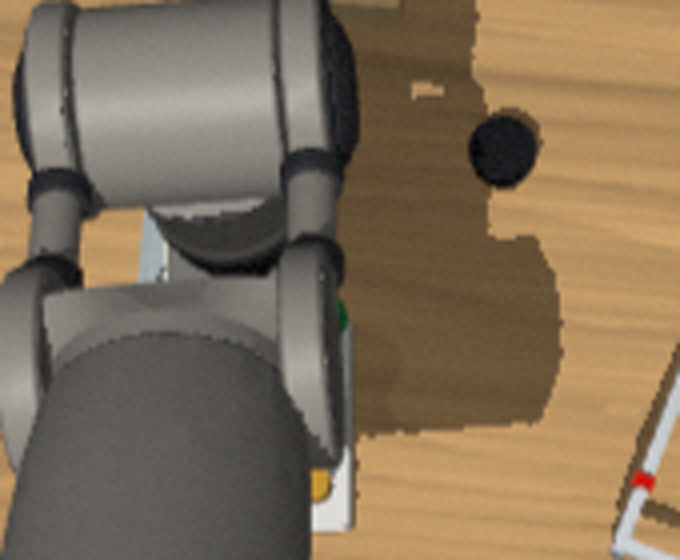

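```bash
python3 - <<'E'
from h import *
C=cam('wrist');o=readout.get_obs();r=R(o['tcp_rot'])
for X in ((22,9.5,-18.5),(22,9.5,18.5),(22,-9.5,-18.5),(0,9.5,-18.5),(0,9.5,18.5)):
    print(X,np.round(proj(C,o['tool_pos']+r@np.array(X)),0))
im=imaging.capture('side');cv2.imwrite('pics/s4.png',cv2.resize(im[150:230,290:390],None,fx=7,fy=7,interpolation=cv2.INTER_CUBIC))
im=cv2.imread('pics/w3.png');cv2.imwrite('pics/w4.png',cv2.resize(im[230:380,220:420],None,fx=4,fy=4))
E
```

```text
(22, 9.5, -18.5) [282. 259.]
(22, 9.5, 18.5) [353. 259.]
(22, -9.5, -18.5) [283. 293.]
(0, 9.5, -18.5) [277. 274.]
(0, 9.5, 18.5) [358. 274.]
```

View pics/s4.png

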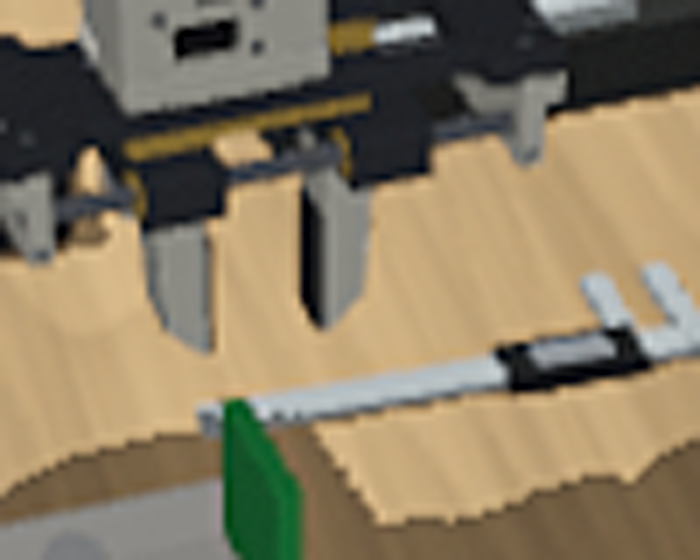

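View pics/w4.png

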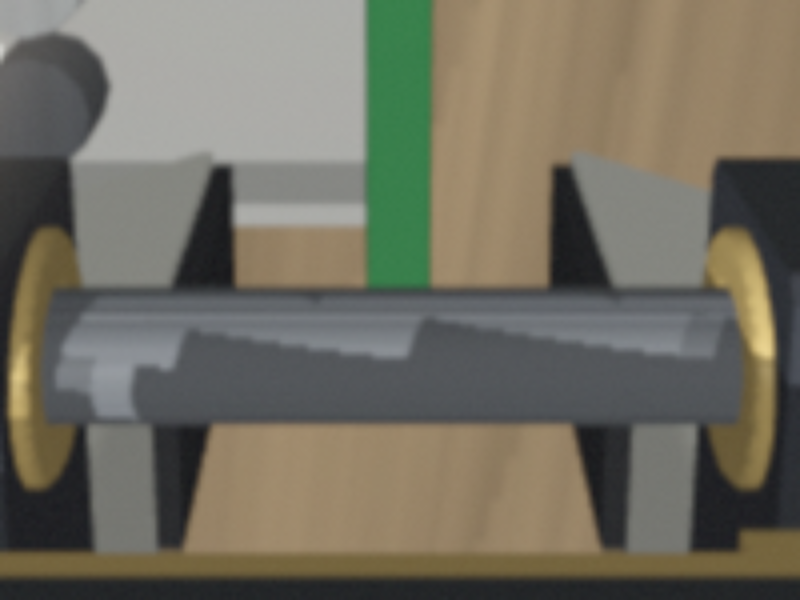

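The fingertips look about 17 mm shorter than stated, both in the wrist view (corner at (278,271) against a predicted (282,259)) and in the side view. A nominal TCP height of 42 mm is safe either way, so I descend to it.

arm_command --plan '[{"tx":2,"ty":0,"tz":-0.1,"wx":0,"wy":0,"wz":0,"jaw":-0.2},{"tx":2,"ty":0,"tz":0,"wx":0,"wy":0,"wz":0,"jaw":-0.2},{"tx":1.5,"ty":0,"tz":0,"wx":0,"wy":0,"wz":0,"jaw":-0.2},{"tx":1,"ty":0,"tz":0,"wx":0,"wy":0,"wz":0,"jaw":-0.2},{"tx":0.5,"ty":0,"tz":0,"wx":0,"wy":0,"wz":0,"jaw":-0.2},{"tx":0,"ty":0,"tz":0,"wx":0,"wy":0,"wz":0,"jaw":-0.2}]'

```text
time: 4.75
tool_pos: [572.0, 180.0, 40.3]
tcp_rot: [2.821, 1.571, 2.934]
contact_force: [0.0, -0.4, 0.1]
grip_width: 37.1
```

```bash
python3 - <<'E'
from h import *
delta((573,180,42),(0,0,-1),(.994,.11,0))
im=imaging.capture('side');cv2.imwrite('pics/s5.png',cv2.resize(im[160:260,260:370],None,fx=6,fy=6,interpolation=cv2.INTER_CUBIC))
cv2.imwrite('pics/w5.png',imaging.capture('wrist'))
E
```

```text
tcp [572.  180.   40.3] x [-0.  0. -1.] z [ 0.994  0.113 -0.   ] t 4.75 w 37.1 F [ 0.  -0.4  0.1] q [0.177 0.674 1.529 0.    0.939 0.064]
shift cm [-0.17 -0.01  0.1 ]
rotvec [ 0.003 -0.    -0.   ]
```

View pics/s5.png

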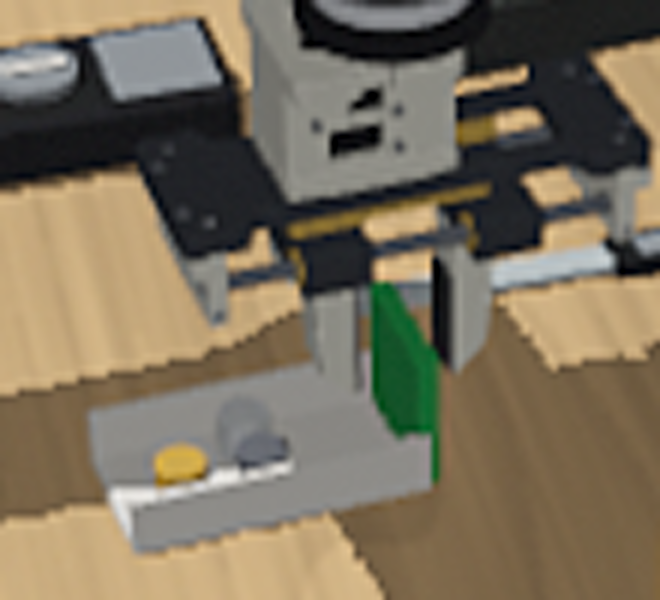

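View pics/w5.png

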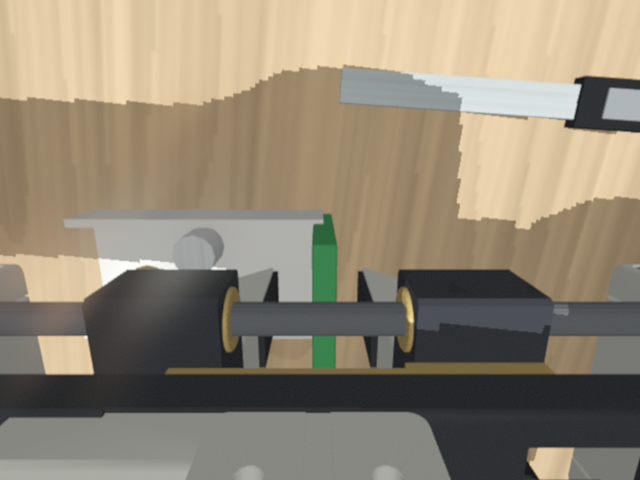

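The wall sits between the fingers (side view: left finger inside the tray at (335,385), right finger behind the wall at (460,365)), about 2 mm off centre. Closing.

arm_command --plan '[{"tx":0,"ty":0,"tz":0.2,"wx":0,"wy":0,"wz":0,"jaw":-0.2},{"tx":0,"ty":0,"tz":0,"wx":0,"wy":0,"wz":0,"jaw":-0.6},{"tx":0,"ty":0,"tz":0,"wx":0,"wy":0,"wz":0,"jaw":-1},{"tx":0,"ty":0,"tz":0,"wx":0,"wy":0,"wz":0,"jaw":-1},{"tx":0,"ty":0,"tz":0,"wx":0,"wy":0,"wz":0,"jaw":-1},{"tx":0,"ty":0,"tz":0,"wx":0,"wy":0,"wz":0,"jaw":-1},{"tx":0,"ty":0,"tz":0,"wx":0,"wy":0,"wz":0,"jaw":-1}]'

```text
time: 5.55
tool_pos: [574.1, 180.3, 40.5]
tcp_rot: [0.299, 1.57, 0.412]
contact_force: [0.3, 0.2, 0.9]
grip_width: 9.7
```

```bash
python3 - <<'E'
from h import *
delta()
im=imaging.capture('side');cv2.imwrite('pics/s6.png',cv2.resize(im[160:260,260:370],None,fx=6,fy=6,interpolation=cv2.INTER_CUBIC))
E
```

```text
tcp [574.1 180.3  40.5] x [ 0.  0. -1.] z [0.994 0.113 0.   ] t 5.55 w 9.7 F [0.3 0.2 0.9] q [0.177 0.676 1.522 0.    0.942 0.064]
```

View pics/s6.png

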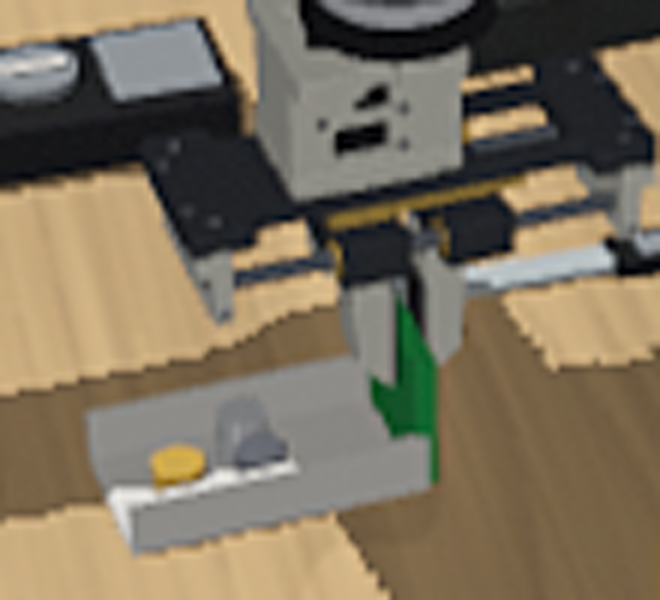

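Grip holds at 9.7 mm, which matches the 10 mm wall. Lifting gently.

arm_command --plan '[{"tx":-0.3,"ty":0,"tz":0,"wx":0,"wy":0,"wz":0,"jaw":-1},{"tx":-0.6,"ty":0,"tz":0,"wx":0,"wy":0,"wz":0,"jaw":-1},{"tx":-0.9,"ty":0,"tz":0,"wx":0,"wy":0,"wz":0,"jaw":-1},{"tx":-1.2,"ty":0,"tz":0,"wx":0,"wy":0,"wz":0,"jaw":-1},{"tx":-1.2,"ty":0,"tz":0,"wx":0,"wy":0,"wz":0,"jaw":-1},{"tx":-0.8,"ty":0,"tz":0,"wx":0,"wy":0,"wz":0,"jaw":-1},{"tx":0,"ty":0,"tz":0,"wx":0,"wy":0,"wz":0,"jaw":-1}]'

```text
time: 6.3
tool_pos: [574.9, 180.4, 92.3]
tcp_rot: [0.093, 1.567, 0.206]
contact_force: [-0.6, -0.2, -3.0]
grip_width: 9.6
```

```bash
python3 - <<'E'
from h import *
delta()
im=imaging.capture('side');cv2.imwrite('pics/s7.png',cv2.resize(im[140:260,260:370],None,fx=5,fy=5,interpolation=cv2.INTER_CUBIC))
E
```

```text
tcp [574.9 180.4  92.3] x [ 0.003  0.001 -1.   ] z [0.994 0.113 0.003] t 6.3 w 9.6 F [-0.6 -0.2 -3. ] q [0.177 0.611 1.48  0.    1.048 0.064]
```

View pics/s7.png

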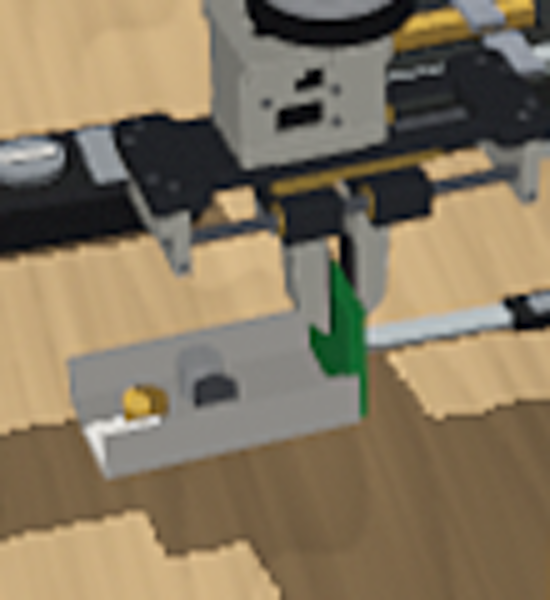

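Lifted level and the slugs stayed put. Next, a rough planar kinematic fit to see how far the arm reaches for pouring from the back of the hopper.

```bash
python3 - <<'E'
from h import *
D=[((.343,1.525,1.275),(118.4,511.2,227.9)),((.508,1.341,1.294),(576.1,178.5,200.2)),((.587,1.462,1.09),(573.8,180.3,111.6)),((.674,1.529,.939),(572,180,40.3)),((.611,1.48,1.048),(574.9,180.4,92.3))]
A=[];b=[]
d=76.4
for q,p in D:
    r=np.hypot(*p[:2]); rr=np.sqrt(r*r-d*d); s1,s12=np.sin(q[0]),np.sin(q[0]+q[1]);c1,c12=np.cos(q[0]),np.cos(q[0]+q[1])
    t=sum(q)-np.pi; 
    A+= [[1,s1,s12,0],[0,c1,c12,1]]; b+=[rr,p[2]]
x,res,rk,sv=np.linalg.lstsq(np.array(A),np.array(b),rcond=None); print(x,np.array(A)@x-b,sv)
A=np.array(A)
from itertools import product
x2,*_=np.linalg.lstsq(A[:,1:],np.array(b),rcond=None); print(x2,A[:,1:]@x2-b)
E
```

```text
[  1.00737527 461.74868866 382.29301158 -96.12707368] [ 2.69213154 -1.1288623  -5.0511145   2.12289837 -0.42561122  0.80211718
  2.83207851 -1.55439576 -0.04748434 -0.24175749] [3.23649437 3.07363106 0.21356258 0.17968678]
[462.33333029 383.06312753 -96.2979835 ] [ 2.61773274 -0.97471251 -5.03359685  2.25130508 -0.42544689  0.76358762
  2.81086115 -1.72358664 -0.05121497 -0.31659355]
```

Planar fit: links of about 462 and 383 mm, so the pour from the back is reachable if the tilt starts before the full outward move. Lift and turn the tray to line up with the stand.

arm_command --plan '[{"tx":-0.5,"ty":0,"tz":0,"wx":0.01,"wy":0,"wz":0,"jaw":-1},{"tx":-1,"ty":0,"tz":0,"wx":0.02,"wy":0,"wz":0,"jaw":-1},{"tx":-1.5,"ty":0,"tz":0,"wx":0.04,"wy":0,"wz":0,"jaw":-1},{"tx":-2,"ty":0,"tz":0,"wx":0.05,"wy":0,"wz":0,"jaw":-1},{"tx":-2,"ty":0,"tz":0,"wx":0.05,"wy":0,"wz":0,"jaw":-1},{"tx":-2,"ty":0,"tz":0,"wx":0.05,"wy":0,"wz":0,"jaw":-1},{"tx":-2,"ty":0,"tz":0,"wx":0.05,"wy":0,"wz":0,"jaw":-1},{"tx":-1.7,"ty":0,"tz":0,"wx":0.05,"wy":0,"wz":0,"jaw":-1},{"tx":-1.2,"ty":0,"tz":0,"wx":0.04,"wy":0,"wz":0,"jaw":-1},{"tx":-0.5,"ty":0,"tz":0,"wx":0.02,"wy":0,"wz":0,"jaw":-1},{"tx":0,"ty":0,"tz":0,"wx":0.005,"wy":0,"wz":0,"jaw":-1},{"tx":0,"ty":0,"tz":0,"wx":0,"wy":0,"wz":0,"jaw":-1}]'

```text
time: 7.55
tool_pos: [573.6, 180.1, 233.8]
tcp_rot: [-2.69, 1.57, -2.961]
contact_force: [-0.0, -0.6, -3.3]
grip_width: 9.7
```

```bash
python3 - <<'E'
from h import *
delta((730,-170,238),(0,0,-1),(.963,-.269,0))
im=imaging.capture('side');cv2.imwrite('pics/s8.png',im)
E
```

```text
tcp [573.6 180.1 233.8] x [-0.001 -0.    -1.   ] z [ 0.963 -0.268 -0.001] t 7.55 w 9.7 F [-0.  -0.6 -3.3] q [ 0.177  0.481  1.292 -0.     1.37   0.449]
shift cm [ -0.43 -29.53  24.47]
rotvec [ 0.001 -0.001  0.001]
```

View pics/s8.png

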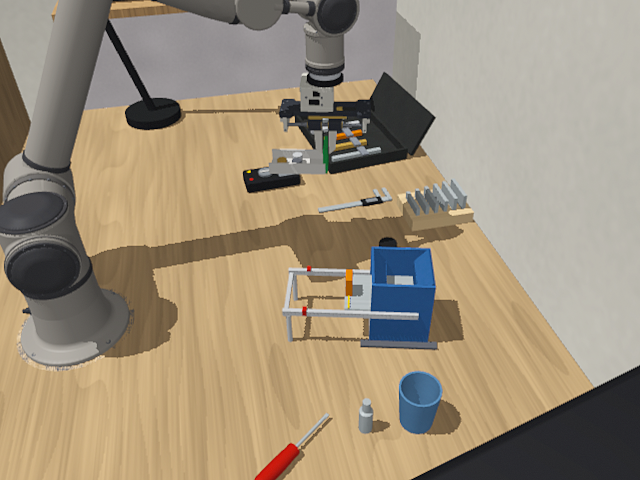

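arm_command --plan '[{"tx":0,"ty":-0.35,"tz":0.3,"wx":0,"wy":0,"wz":0,"jaw":-1},{"tx":0,"ty":-0.75,"tz":0.6,"wx":0,"wy":0,"wz":0,"jaw":-1},{"tx":0,"ty":-1.1,"tz":0.9,"wx":0,"wy":0,"wz":0,"jaw":-1},{"tx":0,"ty":-1.5,"tz":1.2,"wx":0,"wy":0,"wz":0,"jaw":-1},{"tx":-0.05,"ty":-1.85,"tz":1.55,"wx":0,"wy":0,"wz":0,"jaw":-1},{"tx":-0.05,"ty":-1.85,"tz":1.55,"wx":0,"wy":0,"wz":0,"jaw":-1},{"tx":-0.05,"ty":-1.85,"tz":1.55,"wx":0,"wy":0,"wz":0,"jaw":-1},{"tx":-0.05,"ty":-1.85,"tz":1.55,"wx":0,"wy":0,"wz":0,"jaw":-1},{"tx":-0.05,"ty":-1.85,"tz":1.55,"wx":0,"wy":0,"wz":0,"jaw":-1},{"tx":-0.05,"ty":-1.85,"tz":1.55,"wx":0,"wy":0,"wz":0,"jaw":-1},{"tx":-0.05,"ty":-1.85,"tz":1.55,"wx":0,"wy":0,"wz":0,"jaw":-1},{"tx":-0.05,"ty":-1.85,"tz":1.55,"wx":0,"wy":0,"wz":0,"jaw":-1},{"tx":0,"ty":-1.85,"tz":1.55,"wx":0,"wy":0,"wz":0,"jaw":-1},{"tx":0,"ty":-1.85,"tz":1.55,"wx":0,"wy":0,"wz":0,"jaw":-1},{"tx":0,"ty":-1.85,"tz":1.55,"wx":0,"wy":0,"wz":0,"jaw":-1},{"tx":0,"ty":-1.85,"tz":1.55,"wx":0,"wy":0,"wz":0,"jaw":-1},{"tx":0,"ty":-1.5,"tz":1.2,"wx":0,"wy":0,"wz":0,"jaw":-1},{"tx":0,"ty":-1.1,"tz":0.9,"wx":0,"wy":0,"wz":0,"jaw":-1},{"tx":0,"ty":-0.75,"tz":0.6,"wx":0,"wy":0,"wz":0,"jaw":-1},{"tx":0,"ty":-0.35,"tz":0.3,"wx":0,"wy":0,"wz":0,"jaw":-1}]'

```text
time: 9.6
tool_pos: [731.3, -172.8, 237.7]
tcp_rot: [-3.099, 1.57, 2.911]
contact_force: [-0.0, 0.6, -3.3]
grip_width: 9.6
```

```bash
python3 - <<'E'
from h import *
delta((730,-170,238),(0,0,-1),(.963,-.269,0))
im=imaging.capture('side');cv2.imwrite('pics/s9.png',im)
cv2.imwrite('pics/t9.png',imaging.capture('top'));cv2.imwrite('pics/w9.png',imaging.capture('wrist'))
E
```

```text
tcp [ 731.3 -172.8  237.7] x [-0.001  0.    -1.   ] z [ 0.963 -0.27  -0.001] t 9.6 w 9.6 F [-0.   0.6 -3.3] q [-0.334  0.808  0.69  -0.     1.644 -0.06 ]
shift cm [-0.03  0.24 -0.2 ]
rotvec [-0.001 -0.001  0.   ]
```

View pics/s9.png

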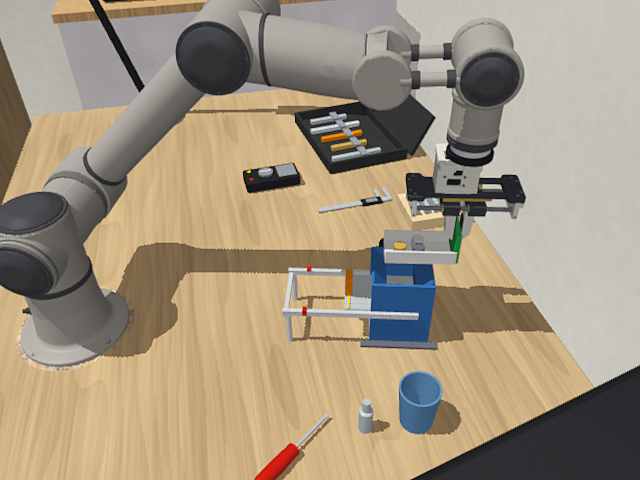

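View pics/t9.png

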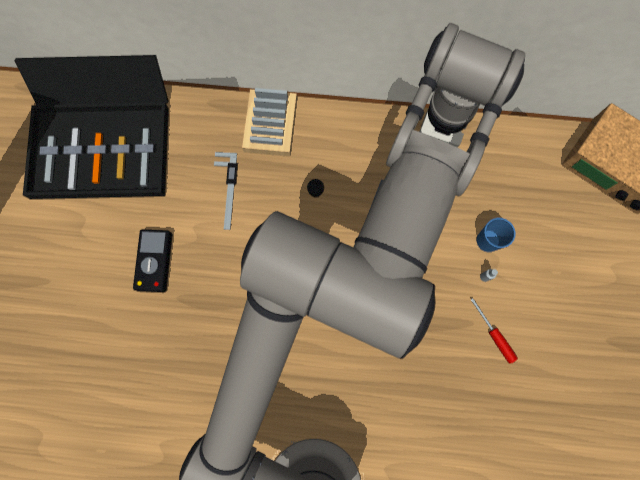

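View pics/w9.png

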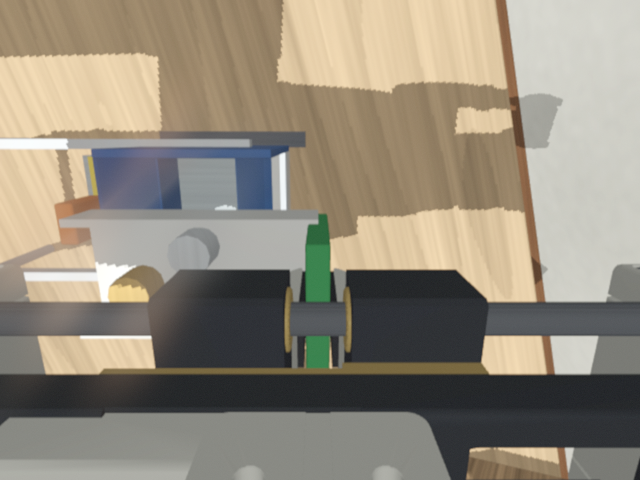

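The tray is level over the hopper with slugs aboard. The wrist view shows the hopper's left rim at (93,152)–(272,152) and the tray's left wall at v≈213. Checking the sideways alignment.

```bash
python3 - <<'E'
from h import *
C=cam('wrist')
ex=np.array([.963,-.269,0]);ey=np.array([.269,.963,0]);O=np.array([647,-147,0])
def st(p): p=np.array(p)-O; return np.round([p@ex,p@ey,p[2]],1)
for nm,u,v,z in (('rimFL',93,152,155),('rimBL',272,152,155),('trayL spout',62,215,223),('trayL back',320,213,223),('wall topL',321,214,259)): print(nm,st(onz(C,u,v,z)))
print(st(readout.get_obs()['tool_pos']))
im=cv2.imread('pics/s9.png');cv2.imwrite('pics/s9z.png',cv2.resize(im[200:350,330:500],None,fx=4.5,fy=4,interpolation=cv2.INTER_CUBIC))
E
```

```text
rimFL [-57.3  60.7 155. ]
rimBL [ 57.8  60.7 155. ]
trayL spout [-35.9  33.4 223. ]
trayL back [ 88.3  34.4 223. ]
wall topL [ 88.4  41.2 259. ]
[ 87.6  -0.4 238.2]
```

View pics/s9z.png

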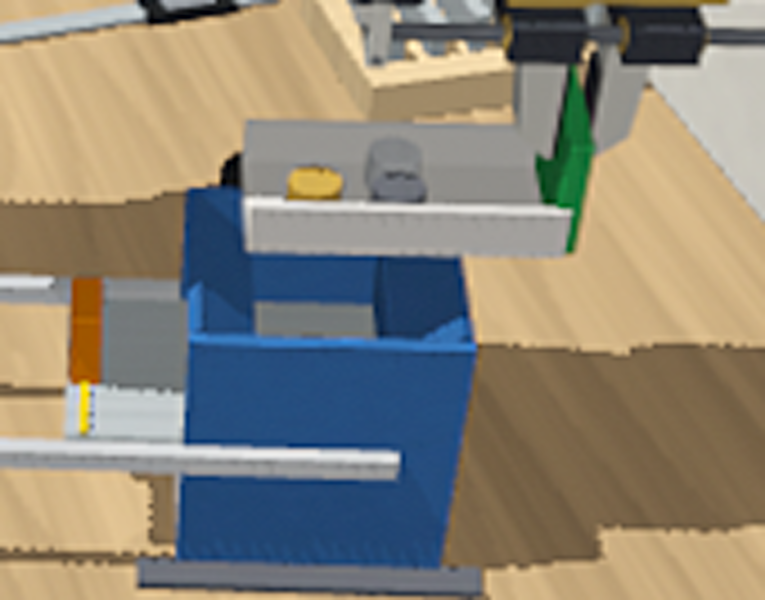

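Sideways alignment is within a few mm. Next, the pouring trajectory: the spout stays about 26 mm behind the mouth centre at z≈168 while the tilt goes from 0 to 15 and on to 60°.

```bash
python3 - <<'E'
import numpy as np
def tcp(th,sp=26,z=168): return np.array([sp+125*np.cos(th)-36*np.sin(th), z+125*np.sin(th)+36*np.cos(th)])
def sched(pts):
    (p,th)=pts[0]; p=np.array(p,float)
    for q,t2 in pts[1:]:
        d=np.array(q)-p; tz=d[0]*np.cos(th)+d[1]*np.sin(th); tx=d[0]*np.sin(th)-d[1]*np.cos(th)
        tx,tz,w=round(tx/10,2),round(tz/10,2),round(-(t2-th),3); print('tx',tx,'tz',tz,'wy',w)
        p=p+10*(np.array([tz*np.cos(th)+tx*np.sin(th), tz*np.sin(th)-tx*np.cos(th)])); th-=w
a=np.radians(15); P=[((87.6,238),0)]
e=tcp(a); 
for f in np.linspace(0,1,13)[1:]:
    g=f*f*(3-2*f); P.append(((87.6+(e[0]-87.6)*g,238+(e[1]-238)*g),a*g))
sched(P); print('---')
P=[(e,a)]
for t in np.linspace(a,np.radians(60),21)[1:]: P.append((tcp(t),t))
sched(P)
E
```

```text
tx 0.01 tz 0.1 wy -0.005
tx 0.01 tz 0.27 wy -0.014
tx 0.03 tz 0.41 wy -0.022
tx 0.05 tz 0.51 wy -0.027
tx 0.08 tz 0.58 wy -0.03
tx 0.09 tz 0.61 wy -0.033
tx 0.12 tz 0.61 wy -0.032
tx 0.13 tz 0.56 wy -0.031
tx 0.12 tz 0.5 wy -0.027
tx 0.12 tz 0.4 wy -0.021
tx 0.08 tz 0.26 wy -0.015
tx 0.03 tz 0.09 wy -0.005
---
tx -0.49 tz -0.15 wy -0.039
tx -0.49 tz -0.15 wy -0.04
tx -0.48 tz -0.15 wy -0.039
tx -0.49 tz -0.15 wy -0.039
tx -0.49 tz -0.15 wy -0.039
tx -0.49 tz -0.16 wy -0.04
tx -0.49 tz -0.15 wy -0.039
tx -0.48 tz -0.15 wy -0.039
tx -0.49 tz -0.15 wy -0.039
tx -0.49 tz -0.15 wy -0.04
tx -0.49 tz -0.15 wy -0.039
tx -0.49 tz -0.15 wy -0.039
tx -0.48 tz -0.15 wy -0.04
tx -0.49 tz -0.15 wy -0.039
tx -0.49 tz -0.15 wy -0.039
tx -0.49 tz -0.16 wy -0.039
tx -0.49 tz -0.15 wy -0.04
tx -0.48 tz -0.15 wy -0.039
tx -0.49 tz -0.15 wy -0.039
tx -0.49 tz -0.15 wy -0.039
```

arm_command --plan '[{"tx":0,"ty":0,"tz":0.1,"wx":0,"wy":-0.005,"wz":0,"jaw":-1},{"tx":0,"ty":0,"tz":0.25,"wx":0,"wy":-0.015,"wz":0,"jaw":-1},{"tx":0,"ty":0,"tz":0.4,"wx":0,"wy":-0.02,"wz":0,"jaw":-1},{"tx":0.05,"ty":0,"tz":0.5,"wx":0,"wy":-0.03,"wz":0,"jaw":-1},{"tx":0.1,"ty":0,"tz":0.6,"wx":0,"wy":-0.03,"wz":0,"jaw":-1},{"tx":0.1,"ty":0,"tz":0.6,"wx":0,"wy":-0.03,"wz":0,"jaw":-1},{"tx":0.1,"ty":0,"tz":0.6,"wx":0,"wy":-0.03,"wz":0,"jaw":-1},{"tx":0.1,"ty":0,"tz":0.6,"wx":0,"wy":-0.03,"wz":0,"jaw":-1},{"tx":0.1,"ty":0,"tz":0.5,"wx":0,"wy":-0.03,"wz":0,"jaw":-1},{"tx":0.1,"ty":0,"tz":0.4,"wx":0,"wy":-0.02,"wz":0,"jaw":-1},{"tx":0.1,"ty":0,"tz":0.25,"wx":0,"wy":-0.015,"wz":0,"jaw":-1},{"tx":0,"ty":0,"tz":0.1,"wx":0,"wy":-0.005,"wz":0,"jaw":-1},{"tx":0,"ty":0,"tz":0,"wx":0,"wy":0,"wz":0,"jaw":-1}]'

```text
time: 11.05
tool_pos: [779.1, -184.2, 236.7]
tcp_rot: [0.0, 1.311, -0.272]
contact_force: [0.5, -0.3, -4.1]
grip_width: 9.6
```

```bash
python3 - <<'E'
from h import *
delta()
ex=np.array([.963,-.269,0]);ey=np.array([.269,.963,0]);O=np.array([647,-147,0])
p=readout.get_obs()['tool_pos']-O; print(p@ex,p@ey,p[2])
im=imaging.capture('side');cv2.imwrite('pics/s10.png',cv2.resize(im[170:350,330:530],None,fx=3.5,fy=3.3,interpolation=cv2.INTER_CUBIC))
E
```

```text
tcp [ 779.1 -184.2  236.7] x [ 0.247 -0.069 -0.966] z [ 0.931 -0.26   0.257] t 11.05 w 9.6 F [ 0.5 -0.3 -4.1] q [-0.334  0.729  0.872  0.017  1.281 -0.065]
137.24178053585806 -0.30535192784310694 236.70911588734123
```

View pics/s10.png

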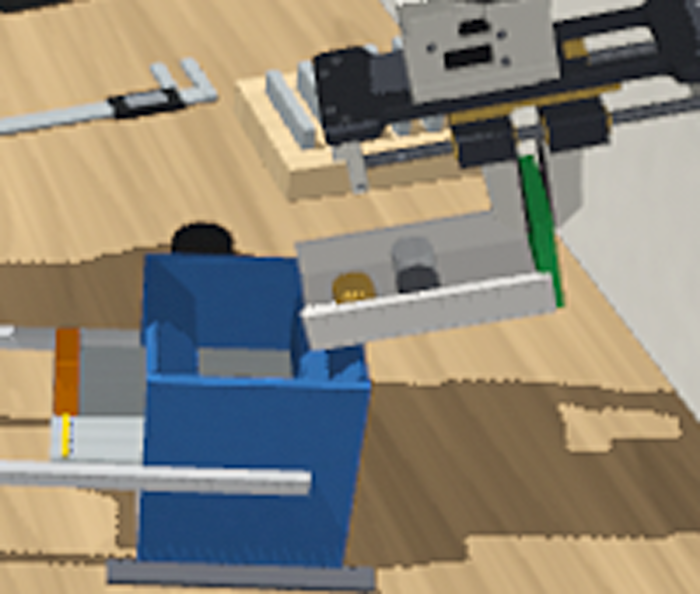

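The tray is at 15°, the slugs still stay put, and the spout is over the mouth. Pouring on.

arm_command --plan '[{"tx":-0.4,"ty":0,"tz":-0.2,"wx":0,"wy":-0.03,"wz":0,"jaw":-1},{"tx":-0.5,"ty":0,"tz":-0.2,"wx":0,"wy":-0.04,"wz":0,"jaw":-1},{"tx":-0.5,"ty":0,"tz":-0.2,"wx":0,"wy":-0.04,"wz":0,"jaw":-1},{"tx":-0.5,"ty":0,"tz":-0.2,"wx":0,"wy":-0.04,"wz":0,"jaw":-1},{"tx":-0.5,"ty":0,"tz":-0.2,"wx":0,"wy":-0.04,"wz":0,"jaw":-1},{"tx":-0.5,"ty":0,"tz":-0.15,"wx":0,"wy":-0.04,"wz":0,"jaw":-1},{"tx":-0.5,"ty":0,"tz":-0.15,"wx":0,"wy":-0.04,"wz":0,"jaw":-1},{"tx":-0.5,"ty":0,"tz":-0.15,"wx":0,"wy":-0.04,"wz":0,"jaw":-1},{"tx":-0.5,"ty":0,"tz":-0.15,"wx":0,"wy":-0.04,"wz":0,"jaw":-1},{"tx":-0.5,"ty":0,"tz":-0.15,"wx":0,"wy":-0.04,"wz":0,"jaw":-1},{"tx":-0.5,"ty":0,"tz":-0.15,"wx":0,"wy":-0.04,"wz":0,"jaw":-1},{"tx":0,"ty":0,"tz":0,"wx":0,"wy":0,"wz":0,"jaw":-1},{"tx":0,"ty":0,"tz":0,"wx":0,"wy":0,"wz":0,"jaw":-1}]'

```text
time: 12.4
tool_pos: [740.2, -173.5, 277.5]
tcp_rot: [0.0, 0.881, -0.272]
contact_force: [0.2, -1.0, -1.4]
grip_width: 9.5
```

```bash
python3 - <<'E'
from h import *
delta()
ex=np.array([.963,-.269,0]);ey=np.array([.269,.963,0]);O=np.array([647,-147,0])
p=readout.get_obs()['tool_pos']-O; print(p@ex,p@ey,p[2])
im=imaging.capture('side');cv2.imwrite('pics/s11.png',cv2.resize(im[170:350,330:530],None,fx=3.5,fy=3.3,interpolation=cv2.INTER_CUBIC))
E
```

```text
tcp [ 740.2 -173.5  277.5] x [ 0.613 -0.171 -0.771] z [ 0.743 -0.207  0.636] t 12.4 w 9.5 F [ 0.2 -1.  -1.4] q [-0.352  0.423  1.466  0.095  0.567 -0.142]
96.83772446140675 -0.42740111950776294 277.47881390742947
```

View pics/s11.png

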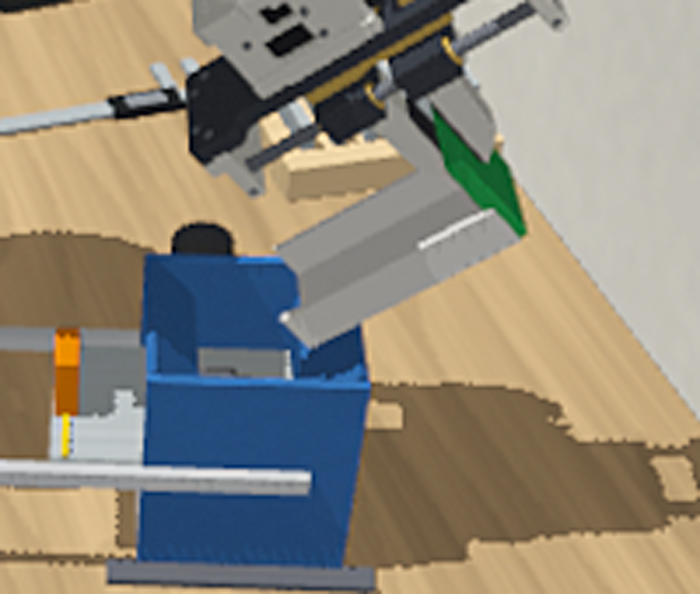

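```bash
python3 - <<'E'
from h import *
cv2.imwrite('pics/w11.png',imaging.capture('wrist'))
E
```

```text
(no output)
```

View pics/w11.png

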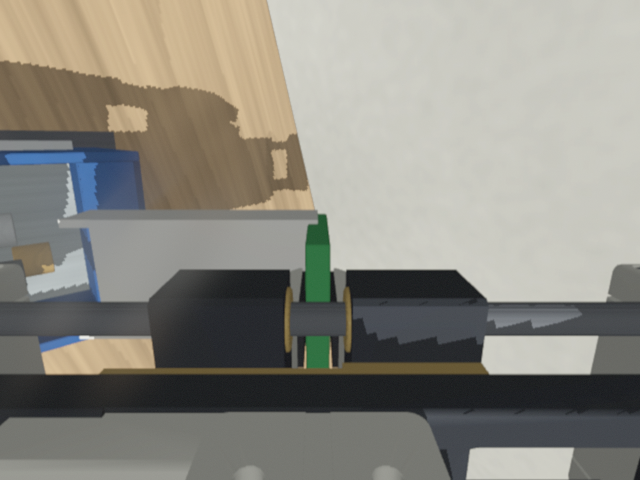

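The wrist view shows the brass slug (35,258) and a grey one in the hopper, and the visible tray floor is empty. A bit more tilt to be sure, then look from another angle.

arm_command --plan '[{"tx":-0.5,"ty":0,"tz":-0.2,"wx":0,"wy":-0.04,"wz":0,"jaw":-1},{"tx":-0.5,"ty":0,"tz":-0.2,"wx":0,"wy":-0.04,"wz":0,"jaw":-1},{"tx":-0.5,"ty":0,"tz":-0.2,"wx":0,"wy":-0.04,"wz":0,"jaw":-1},{"tx":-0.5,"ty":0,"tz":-0.2,"wx":0,"wy":-0.04,"wz":0,"jaw":-1},{"tx":0,"ty":0,"tz":0,"wx":0,"wy":0,"wz":0,"jaw":-1}]'

```text
time: 13.0
tool_pos: [720.6, -167.8, 285.1]
tcp_rot: [0.001, 0.723, -0.271]
contact_force: [0.2, -0.6, -2.6]
grip_width: 10.1
```

```bash
python3 - <<'E'
from h import *
delta()
im=imaging.capture('top');cv2.imwrite('pics/t12.png',cv2.resize(im[20:260,330:570],None,fx=2.5,fy=2.5))
im=imaging.capture('side');cv2.imwrite('pics/s12.png',cv2.resize(im[170:350,330:530],None,fx=3.5,fy=3.3,interpolation=cv2.INTER_CUBIC))
E
```

```text
tcp [ 720.6 -167.8  285.1] x [ 0.722 -0.201 -0.662] z [ 0.637 -0.178  0.75 ] t 13.0 w 10.1 F [ 0.2 -0.6 -2.6] q [-0.361  0.35   1.661  0.236  0.292 -0.285]
```

View pics/s12.png

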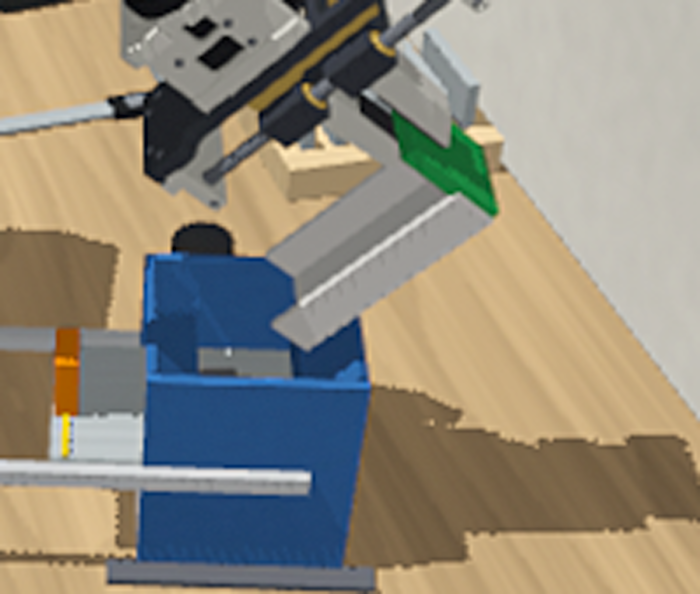

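View pics/t12.png

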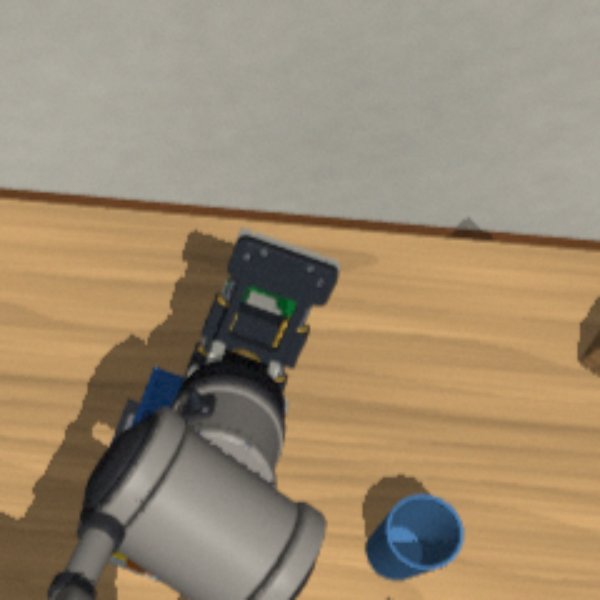

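The tray is tilted 48.6°, the visible part of the channel is empty, and j5 (0.292) is close to its 0.28 limit. Reversing back to level now.

arm_command --plan '[{"tx":0.5,"ty":0,"tz":0.2,"wx":0,"wy":0.04,"wz":0,"jaw":-1},{"tx":0.6,"ty":0,"tz":0.2,"wx":0,"wy":0.05,"wz":0,"jaw":-1},{"tx":0.7,"ty":0,"tz":0.2,"wx":0,"wy":0.06,"wz":0,"jaw":-1},{"tx":0.7,"ty":0,"tz":0.2,"wx":0,"wy":0.06,"wz":0,"jaw":-1},{"tx":0.7,"ty":0,"tz":0.2,"wx":0,"wy":0.06,"wz":0,"jaw":-1},{"tx":0.7,"ty":0,"tz":0.2,"wx":0,"wy":0.06,"wz":0,"jaw":-1},{"tx":0.7,"ty":0,"tz":0.2,"wx":0,"wy":0.06,"wz":0,"jaw":-1},{"tx":0.7,"ty":0,"tz":0.2,"wx":0,"wy":0.06,"wz":0,"jaw":-1},{"tx":0.5,"ty":0,"tz":0,"wx":0,"wy":0.06,"wz":0,"jaw":-1},{"tx":0.3,"ty":0,"tz":-0.3,"wx":0,"wy":0.06,"wz":0,"jaw":-1},{"tx":0.1,"ty":0,"tz":-0.6,"wx":0,"wy":0.05,"wz":0,"jaw":-1},{"tx":0,"ty":0,"tz":-0.8,"wx":0,"wy":0.05,"wz":0,"jaw":-1},{"tx":0,"ty":0,"tz":-0.8,"wx":0,"wy":0.05,"wz":0,"jaw":-1},{"tx":0,"ty":0,"tz":-0.8,"wx":0,"wy":0.04,"wz":0,"jaw":-1},{"tx":0,"ty":0,"tz":-0.8,"wx":0,"wy":0.04,"wz":0,"jaw":-1},{"tx":0,"ty":0,"tz":-0.6,"wx":0,"wy":0.03,"wz":0,"jaw":-1},{"tx":0,"ty":0,"tz":-0.3,"wx":0,"wy":0.02,"wz":0,"jaw":-1},{"tx":0,"ty":0,"tz":0,"wx":0,"wy":0,"wz":0,"jaw":-1}]'

```text
time: 14.9
tool_pos: [720.5, -168.2, 237.6]
tcp_rot: [-1.23, 1.57, -1.503]
contact_force: [0.1, 0.4, -2.7]
grip_width: 10.0
```

```bash
python3 - <<'E'
from h import *
delta((575,181,236),(0,0,-1),(.963,-.269,0))
delta((575,181,236),(0,0,-1),(.994,.113,0))
im=imaging.capture('side');cv2.imwrite('pics/s13.png',cv2.resize(im[170:350,330:530],None,fx=3.5,fy=3.3,interpolation=cv2.INTER_CUBIC))
E
```

```text
tcp [ 720.5 -168.2  237.6] x [ 0.    -0.001 -1.   ] z [ 0.963 -0.269  0.   ] t 14.9 w 10.0 F [ 0.1  0.4 -2.7] q [-3.330e-01  7.760e-01  7.510e-01 -1.000e-03  1.614e+00 -6.000e-02]
shift cm [  0.14  29.71 -23.42]
rotvec [-0.     0.     0.001]
tcp [ 720.5 -168.2  237.6] x [ 0.    -0.001 -1.   ] z [ 0.963 -0.269  0.   ] t 14.9 w 10.0 F [ 0.1  0.4 -2.7] q [-3.330e-01  7.760e-01  7.510e-01 -1.000e-03  1.614e+00 -6.000e-02]
shift cm [  0.14  29.71 -23.42]
rotvec [-0.386  0.     0.001]
```

View pics/s13.png

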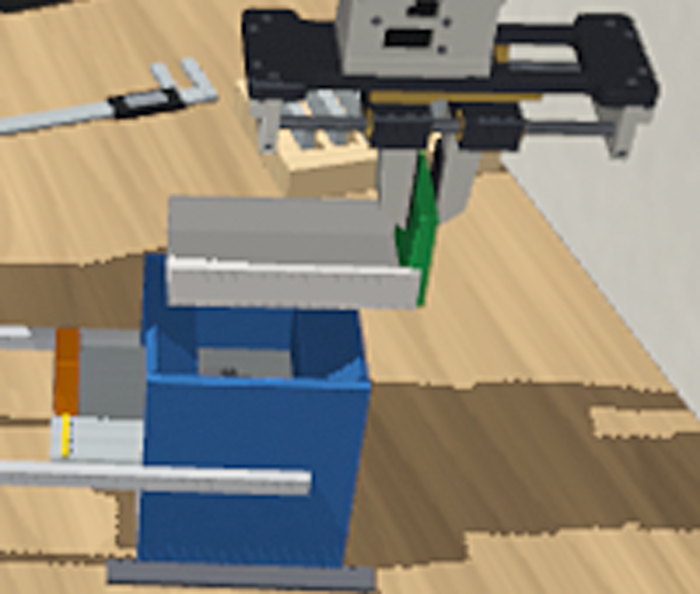

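Tray empty (the far half of the floor and the slug shapes earlier show it). Carrying it back to its own spot.

arm_command --plan '[{"tx":0,"ty":0.8,"tz":-0.7,"wx":0,"wy":0,"wz":0,"jaw":-1},{"tx":0,"ty":1.5,"tz":-1.2,"wx":0,"wy":0,"wz":0,"jaw":-1},{"tx":0,"ty":2.1,"tz":-1.65,"wx":0,"wy":0,"wz":0,"jaw":-1},{"tx":0,"ty":2.1,"tz":-1.65,"wx":0,"wy":0,"wz":0,"jaw":-1},{"tx":0,"ty":2.1,"tz":-1.65,"wx":0,"wy":0,"wz":0,"jaw":-1},{"tx":0,"ty":2.1,"tz":-1.65,"wx":0,"wy":0,"wz":0,"jaw":-1},{"tx":0,"ty":2.1,"tz":-1.65,"wx":0,"wy":0,"wz":0,"jaw":-1},{"tx":0,"ty":2.1,"tz":-1.65,"wx":0,"wy":0,"wz":0,"jaw":-1},{"tx":0,"ty":2.1,"tz":-1.65,"wx":0,"wy":0,"wz":0,"jaw":-1},{"tx":0,"ty":2.1,"tz":-1.65,"wx":0,"wy":0,"wz":0,"jaw":-1},{"tx":0,"ty":2.1,"tz":-1.65,"wx":0,"wy":0,"wz":0,"jaw":-1},{"tx":0,"ty":2.1,"tz":-1.65,"wx":0,"wy":0,"wz":0,"jaw":-1},{"tx":0,"ty":2.1,"tz":-1.65,"wx":0,"wy":0,"wz":0,"jaw":-1},{"tx":0,"ty":2.1,"tz":-1.65,"wx":0,"wy":0,"wz":0,"jaw":-1},{"tx":0,"ty":1.5,"tz":-1.2,"wx":0,"wy":0,"wz":0,"jaw":-1},{"tx":0,"ty":0.8,"tz":-0.6,"wx":0,"wy":0,"wz":0,"jaw":-1}]'

```text
time: 16.55
tool_pos: [573.3, 183.9, 238.3]
tcp_rot: [0.505, 1.569, 0.234]
contact_force: [0.6, -0.7, -2.2]
grip_width: 9.6
```

arm_command --plan '[{"tx":1,"ty":0,"tz":0,"wx":-0.03,"wy":0,"wz":0,"jaw":-1},{"tx":2,"ty":0,"tz":0,"wx":-0.05,"wy":0,"wz":0,"jaw":-1},{"tx":2.5,"ty":0,"tz":0,"wx":-0.06,"wy":0,"wz":0,"jaw":-1},{"tx":2.5,"ty":0,"tz":0,"wx":-0.06,"wy":0,"wz":0,"jaw":-1},{"tx":2.5,"ty":0,"tz":0,"wx":-0.06,"wy":0,"wz":0,"jaw":-1},{"tx":2,"ty":0,"tz":0,"wx":-0.06,"wy":0,"wz":0,"jaw":-1},{"tx":1.5,"ty":0,"tz":0,"wx":-0.05,"wy":0,"wz":0,"jaw":-1},{"tx":0.5,"ty":0,"tz":0,"wx":-0.015,"wy":0,"wz":0,"jaw":-1},{"tx":0,"ty":0,"tz":0,"wx":0,"wy":0,"wz":0,"jaw":-1}]'

```text
time: 17.45
tool_pos: [573.8, 182.0, 92.4]
tcp_rot: [-2.882, 1.57, -2.77]
contact_force: [-0.2, 0.3, -1.1]
grip_width: 9.8
```

```bash
python3 - <<'E'
from h import *
delta((574,181,40.5),(0,0,-1),(.994,.113,0))
cv2.imwrite('pics/s14.png',cv2.resize(imaging.capture('side')[140:260,260:370],None,fx=5,fy=5,interpolation=cv2.INTER_CUBIC))
E
```

```text
tcp [573.8 182.   92.4] x [-0.001 -0.    -1.   ] z [ 0.994  0.112 -0.001] t 17.45 w 9.8 F [-0.2  0.3 -1.1] q [ 0.18   0.612  1.478 -0.     1.053  0.068]
shift cm [ 5.19 -0.1   0.01]
rotvec [-0.001 -0.001  0.   ]
```

View pics/s14.png

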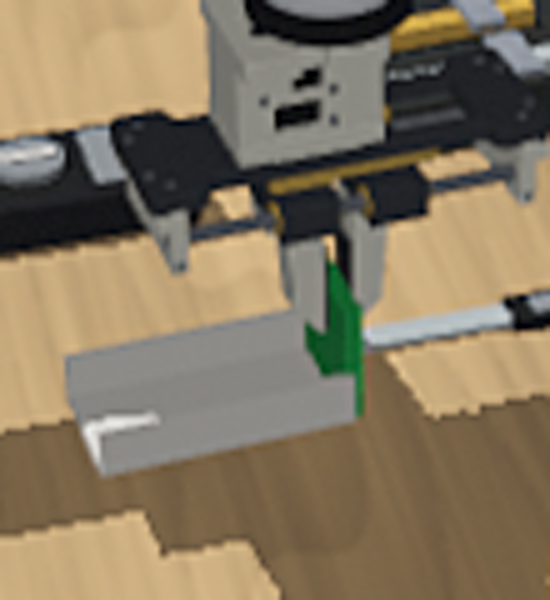

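The tray is empty and level. Lowering.

arm_command --plan '[{"tx":1,"ty":0,"tz":0,"wx":0,"wy":0,"wz":0,"jaw":-1},{"tx":1.5,"ty":0,"tz":0,"wx":0,"wy":0,"wz":0,"jaw":-1},{"tx":1,"ty":0,"tz":0,"wx":0,"wy":0,"wz":0,"jaw":-1},{"tx":0.8,"ty":0,"tz":0,"wx":0,"wy":0,"wz":0,"jaw":-1},{"tx":0.4,"ty":0,"tz":0,"wx":0,"wy":0,"wz":0,"jaw":-1},{"tx":0.2,"ty":0,"tz":0,"wx":0,"wy":0,"wz":0,"jaw":-1},{"tx":0.1,"ty":0,"tz":0,"wx":0,"wy":0,"wz":0,"jaw":-1},{"tx":0.1,"ty":0,"tz":0,"wx":0,"wy":0,"wz":0,"jaw":-1},{"tx":0.1,"ty":0,"tz":0,"wx":0,"wy":0,"wz":0,"jaw":-1},{"tx":0,"ty":0,"tz":0,"wx":0,"wy":0,"wz":0,"jaw":-1}]'

```text
time: 18.5
tool_pos: [573.8, 182.4, 40.9]
tcp_rot: [0.296, 1.57, 0.409]
contact_force: [0.9, 0.5, -2.1]
grip_width: 9.5
```

```bash
python3 - <<'E'
from h import *
delta((574,181,40.5),(0,0,-1),(.994,.113,0))
E
```

```text
tcp [573.8 182.4  40.9] x [ 0.  0. -1.] z [0.994 0.113 0.   ] t 18.5 w 9.5 F [ 0.9  0.5 -2.1] q [0.181 0.677 1.521 0.    0.944 0.067]
shift cm [ 0.04 -0.14  0.01]
rotvec [-0.  0. -0.]
```

Not in contact yet (Fz is still −2.1). Lowering 1 mm at a time.

arm_command --plan '[{"tx":0.1,"ty":0,"tz":0,"wx":0,"wy":0,"wz":0,"jaw":-1},{"tx":0,"ty":0,"tz":0,"wx":0,"wy":0,"wz":0,"jaw":-1}]'

```text
time: 18.7
tool_pos: [573.9, 182.5, 40.5]
tcp_rot: [0.162, 1.57, 0.275]
contact_force: [-1.8, -0.7, 3.5]
grip_width: 10.0
```

arm_command --plan '[{"tx":0.05,"ty":0,"tz":0,"wx":0,"wy":0,"wz":0,"jaw":-1},{"tx":0,"ty":0,"tz":0,"wx":0,"wy":0,"wz":0,"jaw":-1}]'

```text
time: 18.9
tool_pos: [573.9, 182.4, 40.5]
tcp_rot: [0.092, 1.57, 0.205]
contact_force: [-2.5, -1.0, 6.8]
grip_width: 9.7
```

arm_command --plan '[{"tx":0.05,"ty":0,"tz":0,"wx":0,"wy":0,"wz":0,"jaw":-1},{"tx":0,"ty":0,"tz":0,"wx":0,"wy":0,"wz":0,"jaw":-1}]'

```text
time: 19.1
tool_pos: [574.0, 182.5, 40.5]
tcp_rot: [0.071, 1.569, 0.184]
contact_force: [-3.4, -0.7, 10.2]
grip_width: 9.8
```

Seated on the bench. Release with a small opening and rise.

arm_command --plan '[{"tx":-0.1,"ty":0,"tz":0,"wx":0,"wy":0,"wz":0,"jaw":-0.6},{"tx":0,"ty":0,"tz":0,"wx":0,"wy":0,"wz":0,"jaw":-0.35},{"tx":0,"ty":0,"tz":0,"wx":0,"wy":0,"wz":0,"jaw":-0.35},{"tx":-0.5,"ty":0,"tz":0,"wx":0,"wy":0,"wz":0,"jaw":-0.35},{"tx":-1.5,"ty":0,"tz":0,"wx":0,"wy":0,"wz":0,"jaw":-0.35},{"tx":-2.5,"ty":0,"tz":0,"wx":0,"wy":0,"wz":0,"jaw":-0.35},{"tx":-3.5,"ty":0,"tz":0,"wx":0,"wy":0,"wz":0,"jaw":-0.35},{"tx":-4,"ty":0,"tz":0,"wx":0,"wy":0,"wz":0,"jaw":-0.35},{"tx":-4,"ty":0,"tz":0,"wx":0,"wy":0,"wz":0,"jaw":-0.35},{"tx":-3,"ty":0,"tz":0,"wx":0,"wy":0,"wz":0,"jaw":-0.35},{"tx":-1,"ty":0,"tz":0,"wx":0,"wy":0,"wz":0,"jaw":-0.35}]'

```text
time: 20.2
tool_pos: [575.0, 182.7, 243.9]
tcp_rot: [0.084, 1.564, 0.197]
contact_force: [0.4, 1.1, -1.2]
grip_width: 29.8
```

```bash
python3 - <<'E'
from h import *
delta((551,-120,235),(0,0,-1),(.963,-.269,0))
im=imaging.capture('side');cv2.imwrite('pics/s15.png',im)
im=imaging.capture('top');cv2.imwrite('pics/t15.png',cv2.resize(im[150:320,235:450],None,fx=3.7,fy=3.5,interpolation=cv2.INTER_CUBIC))
E
```

```text
tcp [575.  182.7 243.9] x [ 0.006  0.001 -1.   ] z [0.994 0.113 0.007] t 20.2 w 29.8 F [ 0.4  1.1 -1.2] q [0.181 0.474 1.275 0.    1.386 0.067]
shift cm [  0.83 -29.81  -5.8 ]
rotvec [ 0.385  0.006 -0.002]
```

View pics/s15.png

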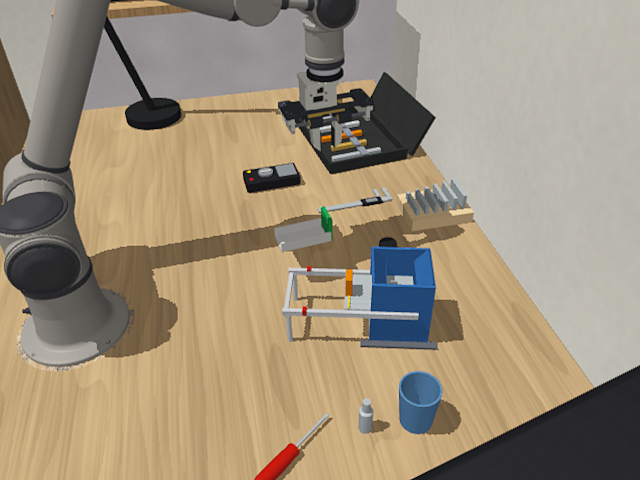

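View pics/t15.png

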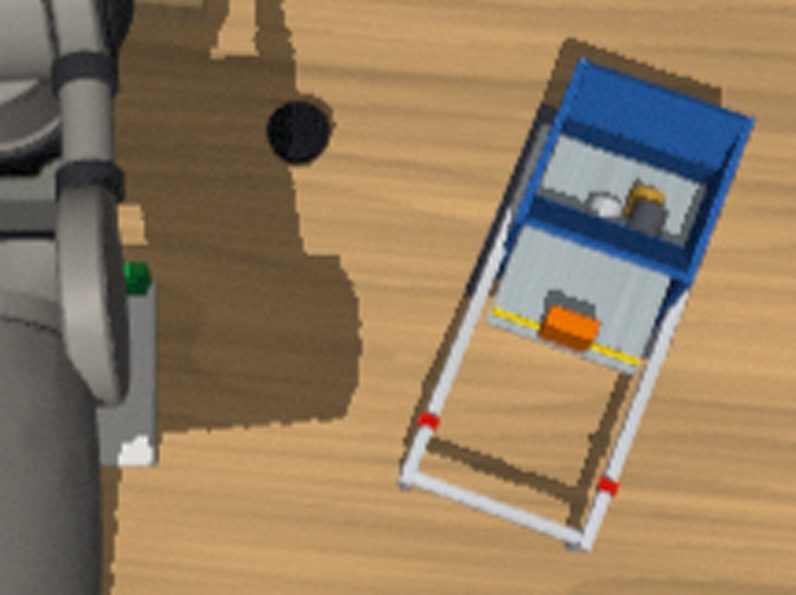

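All three slugs are in the hopper and the tray is flat on the bench, empty. For the gate I'll grip the handle across its width (jaws along stand y), which keeps the gripper body clear of the hopper's rim.

arm_command --plan '[{"tx":0,"ty":-1.7,"tz":-0.3,"wx":-0.06,"wy":0,"wz":0,"jaw":0.2},{"tx":0,"ty":-3.3,"tz":-0.4,"wx":0,"wy":0,"wz":0,"jaw":0.2},{"tx":0,"ty":-3.4,"tz":-0.4,"wx":0,"wy":0,"wz":0,"jaw":0.2},{"tx":0,"ty":-3.4,"tz":-0.4,"wx":0,"wy":0,"wz":0,"jaw":0.2},{"tx":0,"ty":-3.4,"tz":-0.4,"wx":0,"wy":0,"wz":0,"jaw":0.2},{"tx":0,"ty":-3.4,"tz":-0.4,"wx":0,"wy":0,"wz":0,"jaw":0.2},{"tx":0,"ty":-3.4,"tz":-0.4,"wx":0,"wy":0,"wz":0,"jaw":0.2},{"tx":0,"ty":-3.4,"tz":-0.4,"wx":0,"wy":0,"wz":0,"jaw":0.2},{"tx":0,"ty":-2.8,"tz":-0.4,"wx":0,"wy":0,"wz":0,"jaw":0.2},{"tx":0,"ty":-1.5,"tz":-0.3,"wx":0,"wy":0,"wz":0,"jaw":0.2},{"tx":0,"ty":0,"tz":0,"wx":0,"wy":0,"wz":0,"jaw":0.2}]'

```text
time: 21.4
tool_pos: [585.6, -118.1, 237.9]
tcp_rot: [2.666, 1.568, 2.836]
contact_force: [-0.9, 0.8, -0.3]
grip_width: 54.8
```

arm_command --plan '[{"tx":0,"ty":0,"tz":0,"wx":-0.1,"wy":0,"wz":0,"jaw":0.2},{"tx":0,"ty":0,"tz":0,"wx":-0.1,"wy":0,"wz":0,"jaw":0.2},{"tx":0,"ty":0,"tz":0,"wx":-0.1,"wy":0,"wz":0,"jaw":0.2},{"tx":0,"ty":0,"tz":0,"wx":-0.1,"wy":0,"wz":0,"jaw":0.2},{"tx":0,"ty":0,"tz":0,"wx":-0.1,"wy":0,"wz":0,"jaw":0.2},{"tx":0,"ty":0,"tz":0,"wx":-0.1,"wy":0,"wz":0,"jaw":0.2},{"tx":0,"ty":0,"tz":0,"wx":-0.1,"wy":0,"wz":0,"jaw":0.2},{"tx":0,"ty":0,"tz":0,"wx":-0.1,"wy":0,"wz":0,"jaw":0.2},{"tx":0,"ty":0,"tz":0,"wx":-0.1,"wy":0,"wz":0,"jaw":0.2},{"tx":0,"ty":0,"tz":0,"wx":-0.1,"wy":0,"wz":0,"jaw":0.2},{"tx":0,"ty":0,"tz":0,"wx":-0.1,"wy":0,"wz":0,"jaw":0.2},{"tx":0,"ty":0,"tz":0,"wx":-0.03,"wy":0,"wz":0,"jaw":0.2},{"tx":0,"ty":0,"tz":0,"wx":0,"wy":0,"wz":0,"jaw":0.2}]'

```text
time: 22.7
tool_pos: [586.2, -115.4, 239.4]
tcp_rot: [1.044, 1.57, 2.347]
contact_force: [0.3, -0.1, -0.1]
grip_width: 54.9
```

```bash
python3 - <<'E'
from h import *
delta((551,-120,160),(0,0,-1),(.269,.963,0))
cv2.imwrite('pics/w16.png',imaging.capture('wrist'))
E
```

```text
tcp [ 586.2 -115.4  239.4] x [-0.001  0.001 -1.   ] z [0.265 0.964 0.   ] t 22.7 w 54.9 F [ 0.3 -0.1 -0.1] q [-0.323  0.47   1.294  0.     1.379 -1.626]
shift cm [ 7.94  3.27 -1.38]
rotvec [ 0.005  0.    -0.001]
```

View pics/w16.png

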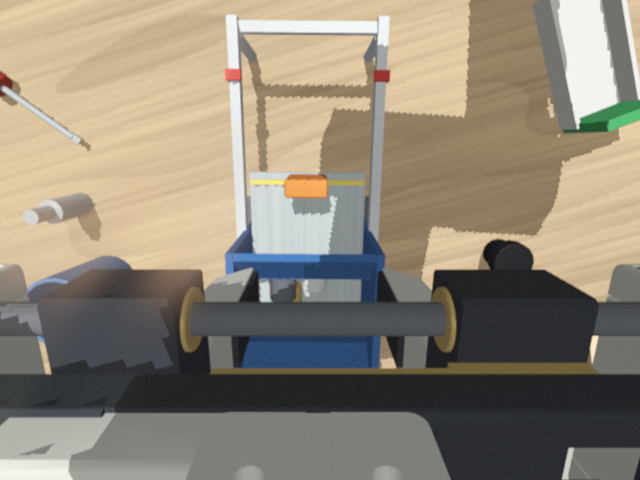

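Excellent view: handle top (306,187), yellow line (250,183)–(365,183), clips (233,74) and (382,75). Measuring.

```bash
python3 - <<'E'
from h import *
C=cam('wrist');im=cv2.imread('pics/w16.png')
for k in ('orange','yellow','red'):
    for b in blobs(im,k,15): print(k,b)
ex=np.array([.963,-.269,0]);ey=np.array([.269,.963,0]);O=np.array([647,-147,0])
def st(p): p=np.array(p)-O; return np.round([p@ex,p@ey,p[2]],1)
pts={'clipR':(233,74,90),'clipL':(382,75.5,90),'yR':(251,183,88),'yL':(364,183.5,88),'hFR':(285,178,130),'hFL':(327,178,130),'hBR':(287,197,130),'hBL':(327,196,130)}
for n,(u,v,z) in pts.items():
    p=onz(C,u,v,z); print(n,p.round(1),st(p))
a=onz(C,233,74,90);b=onz(C,382,75.5,90);d=b-a;print('clip yaw',np.arctan2(-d[0],d[1]))
E
```

```text
yellow (array([345.4, 182. ]), 105, [328, 181, 36, 3], [[328.0, 181.0], [363.0, 181.0], [363.0, 183.0], [328.0, 183.0]])
clipR [ 455.5 -146.9   90. ] [-184.5  -51.4   90. ]
clipL [487.4 -35.2  90. ] [-183.8   64.8   90. ]
yR [ 539.9 -160.1   88. ] [-99.6 -41.4  88. ]
yL [565.7 -68.2  88. ] [-99.5  54.   88. ]
hFR [ 540.4 -126.5  130. ] [-108.2   -8.9  130. ]
hFL [548.5 -97.1 130. ] [-108.3   21.6  130. ]
hBR [ 554.1 -129.1  130. ] [-94.3  -7.7 130. ]
hBL [ 561.2 -100.5  130. ] [-95.2  21.7 130. ]
clip yaw -0.27840094641548546
```

The wrist view puts the handle about 8 mm to the tool's −z, against 14 mm from the fixed cameras. I trust the wrist, because it sees the jaws too. Moving over the handle and looking again.

arm_command --plan '[{"tx":1,"ty":0.6,"tz":-0.2,"wx":0.005,"wy":0,"wz":0,"jaw":0.2},{"tx":2,"ty":1,"tz":-0.2,"wx":0,"wy":0,"wz":0,"jaw":0.2},{"tx":2,"ty":1,"tz":-0.2,"wx":0,"wy":0,"wz":0,"jaw":0.2},{"tx":1.5,"ty":0.8,"tz":-0.2,"wx":0,"wy":0,"wz":0,"jaw":0.2},{"tx":0.8,"ty":0,"tz":0,"wx":0,"wy":0,"wz":0,"jaw":0.2},{"tx":0,"ty":0,"tz":0,"wx":0,"wy":0,"wz":0,"jaw":0.2}]'

```text
time: 23.35
tool_pos: [551.2, -114.9, 166.0]
tcp_rot: [1.352, 1.569, 2.649]
contact_force: [0.0, -0.8, -0.2]
grip_width: 55.0
```

```bash
python3 - <<'E'
from h import *
delta((551,-120,113),(0,0,-1),(.269,.963,0))
cv2.imwrite('pics/w17.png',imaging.capture('wrist'))
im=imaging.capture('side');cv2.imwrite('pics/s17.png',cv2.resize(im[190:330,270:450],None,fx=4.2,fy=4.2,interpolation=cv2.INTER_CUBIC))
E
```

```text
tcp [ 551.2 -114.9  166. ] x [-0.001  0.001 -1.   ] z [0.27  0.963 0.   ] t 23.35 w 55.0 F [ 0.  -0.8 -0.2] q [-0.342  0.467  1.509  0.     1.167 -1.639]
shift cm [ 5.3  -0.12 -0.5 ]
rotvec [-0.001  0.    -0.001]
```

View pics/w17.png

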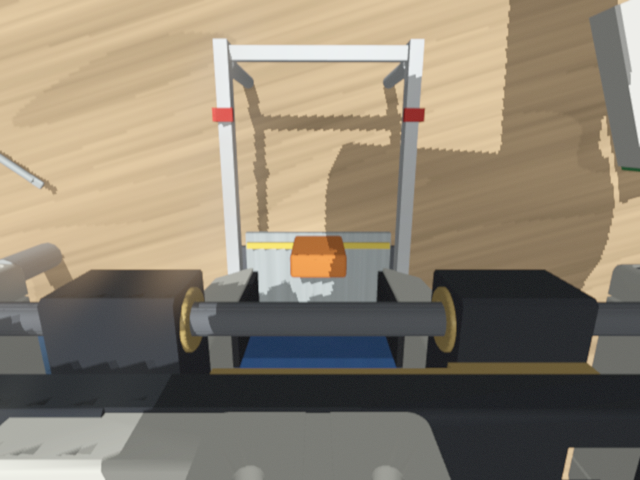

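View pics/s17.png

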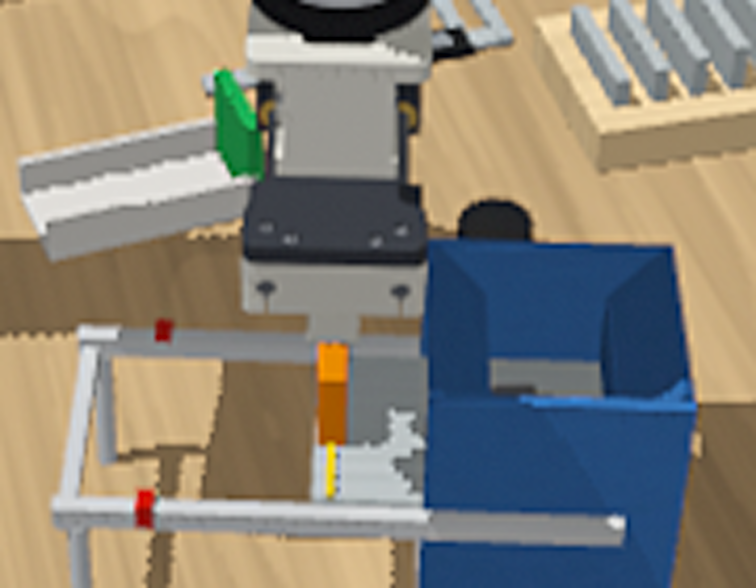

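The handle is centred between the jaws (u≈319) and lines up in x in the side view. Descend 48 mm (staying just above rim level), then grip.

arm_command --plan '[{"tx":1,"ty":0.1,"tz":0,"wx":0,"wy":0,"wz":0,"jaw":0.2},{"tx":1.3,"ty":0,"tz":0,"wx":0,"wy":0,"wz":0,"jaw":0.2},{"tx":1.2,"ty":0,"tz":0,"wx":0,"wy":0,"wz":0,"jaw":0.2},{"tx":0.8,"ty":0,"tz":0,"wx":0,"wy":0,"wz":0,"jaw":0.2},{"tx":0.5,"ty":0,"tz":0,"wx":0,"wy":0,"wz":0,"jaw":0.2},{"tx":0,"ty":0,"tz":0,"wx":0,"wy":0,"wz":0,"jaw":0.2}]'

```text
time: 24.05
tool_pos: [550.2, -114.9, 118.0]
tcp_rot: [1.422, 1.57, 2.72]
contact_force: [0.2, 0.4, -0.1]
grip_width: 55.1
```

```bash
python3 - <<'E'
from h import *
delta()
cv2.imwrite('pics/w18.png',imaging.capture('wrist'))
im=imaging.capture('side');cv2.imwrite('pics/s18.png',cv2.resize(im[190:330,270:450],None,fx=4.2,fy=4.2,interpolation=cv2.INTER_CUBIC))
E
```

```text
tcp [ 550.2 -114.9  118. ] x [-0.001  0.001 -1.   ] z [0.269 0.963 0.   ] t 24.05 w 55.1 F [ 0.2  0.4 -0.1] q [-0.342  0.518  1.571  0.     1.054 -1.64 ]
```

View pics/w18.png

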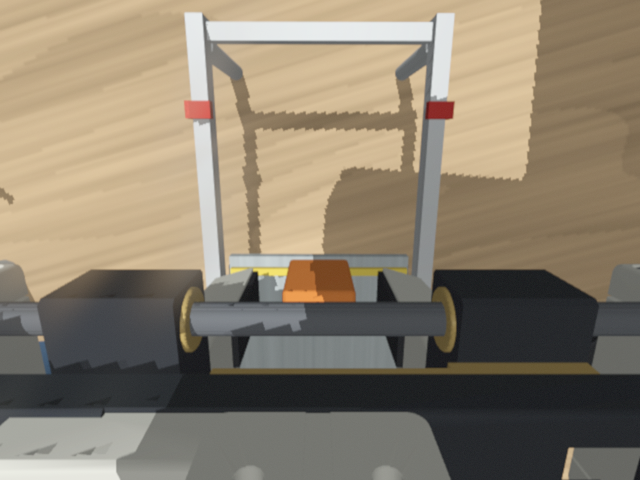

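View pics/s18.png

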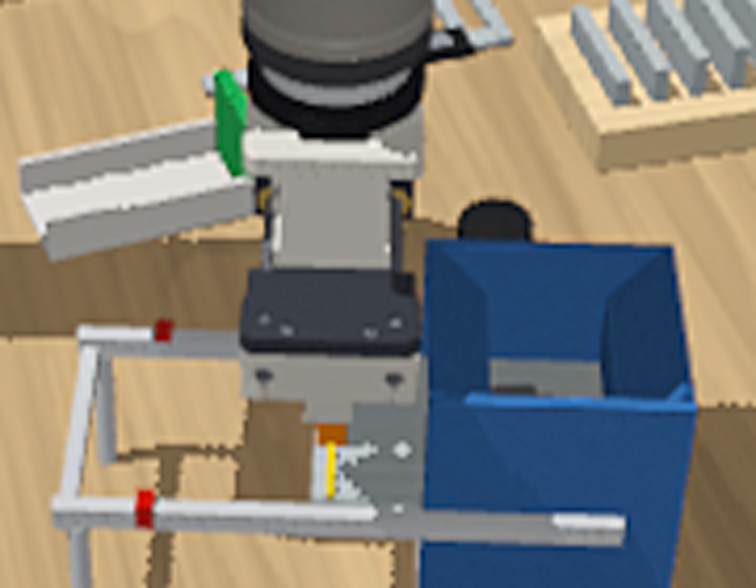

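The handle sits centred between the jaws (u 285–355), with the tips well down on it. Closing.

arm_command --plan '[{"tx":0,"ty":0,"tz":0,"wx":0,"wy":0,"wz":0,"jaw":-0.2},{"tx":0,"ty":0,"tz":0,"wx":0,"wy":0,"wz":0,"jaw":-0.6},{"tx":0,"ty":0,"tz":0,"wx":0,"wy":0,"wz":0,"jaw":-1},{"tx":0,"ty":0,"tz":0,"wx":0,"wy":0,"wz":0,"jaw":-1},{"tx":0,"ty":0,"tz":0,"wx":0,"wy":0,"wz":0,"jaw":-1},{"tx":0,"ty":0,"tz":0,"wx":0,"wy":0,"wz":0,"jaw":-1}]'

```text
time: 24.75
tool_pos: [550.7, -114.6, 119.0]
tcp_rot: [-0.677, 1.57, 0.621]
contact_force: [0.2, 2.7, 2.5]
grip_width: 31.7
```

```bash
python3 - <<'E'
from h import *
delta(); print(readout.get_obs()['moment'])
E
```

```text
tcp [ 550.7 -114.6  119. ] x [ 0.001  0.001 -1.   ] z [0.269 0.963 0.001] t 24.75 w 31.7 F [0.2 2.7 2.5] q [-3.420e-01  5.160e-01  1.570e+00  1.000e-03  1.054e+00 -1.640e+00]
[ 0.60074524 -0.15081891 -0.01660638]
```

Gripped at 31.7 mm. Pulling 70 mm along tool +y, then I'll measure the rest.

arm_command --plan '[{"tx":0,"ty":0.2,"tz":0,"wx":0,"wy":0,"wz":0,"jaw":-1},{"tx":0,"ty":0.4,"tz":0,"wx":0,"wy":0,"wz":0,"jaw":-1},{"tx":0,"ty":0.6,"tz":0,"wx":0,"wy":0,"wz":0,"jaw":-1},{"tx":0,"ty":0.8,"tz":0,"wx":0,"wy":0,"wz":0,"jaw":-1},{"tx":0,"ty":0.8,"tz":0,"wx":0,"wy":0,"wz":0,"jaw":-1},{"tx":0,"ty":0.8,"tz":0,"wx":0,"wy":0,"wz":0,"jaw":-1},{"tx":0,"ty":0.8,"tz":0,"wx":0,"wy":0,"wz":0,"jaw":-1},{"tx":0,"ty":0.8,"tz":0,"wx":0,"wy":0,"wz":0,"jaw":-1},{"tx":0,"ty":0.8,"tz":0,"wx":0,"wy":0,"wz":0,"jaw":-1},{"tx":0,"ty":0.6,"tz":0,"wx":0,"wy":0,"wz":0,"jaw":-1},{"tx":0,"ty":0.3,"tz":0,"wx":0,"wy":0,"wz":0,"jaw":-1},{"tx":0,"ty":0.1,"tz":0,"wx":0,"wy":0,"wz":0,"jaw":-1},{"tx":0,"ty":0,"tz":0,"wx":0,"wy":0,"wz":0,"jaw":-1},{"tx":0,"ty":0,"tz":0,"wx":0,"wy":0,"wz":0,"jaw":-1}]'

```text
time: 26.15
tool_pos: [485.0, -96.1, 119.0]
tcp_rot: [-1.338, 1.566, -0.04]
contact_force: [8.5, 3.9, -3.1]
grip_width: 31.7
```

```bash
python3 - <<'E'
from h import *
delta()
p=readout.get_obs()['tool_pos']-np.array([550.7,-114.6,119.]); print('pulled',-p@np.array([.963,-.269,0]), 'lat',p@np.array([.269,.963,0]))
for n in ('wrist','side','top'): cv2.imwrite(f'pics/{n}19.png',imaging.capture(n))
im=cv2.imread('pics/side19.png');cv2.imwrite('pics/s19.png',cv2.resize(im[190:350,270:450],None,fx=4.2,fy=3.7,interpolation=cv2.INTER_CUBIC))
im=cv2.imread('pics/top19.png');cv2.imwrite('pics/t19.png',cv2.resize(im[150:320,235:450],None,fx=3.7,fy=3.5,interpolation=cv2.INTER_CUBIC))
E
```

```text
tcp [485.  -96.1 119. ] x [ 0.005 -0.    -1.   ] z [0.27  0.963 0.001] t 26.15 w 31.7 F [ 8.5  3.9 -3.1] q [-0.352  0.406  1.764  0.002  0.967 -1.65 ]
pulled 68.2449672171338 lat 0.15503453337455145
```

View pics/wrist19.png

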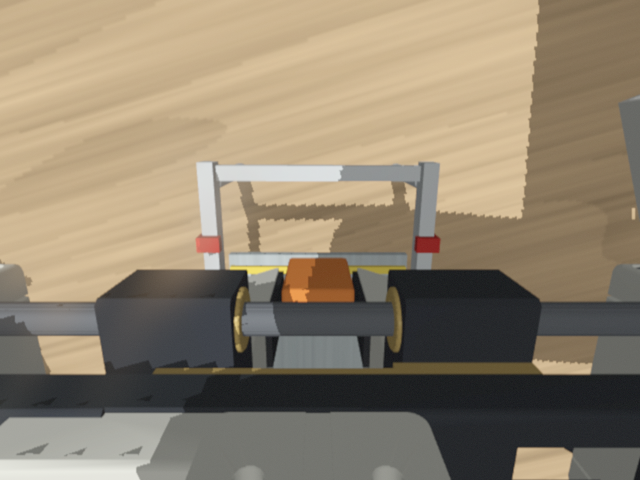

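View pics/s19.png

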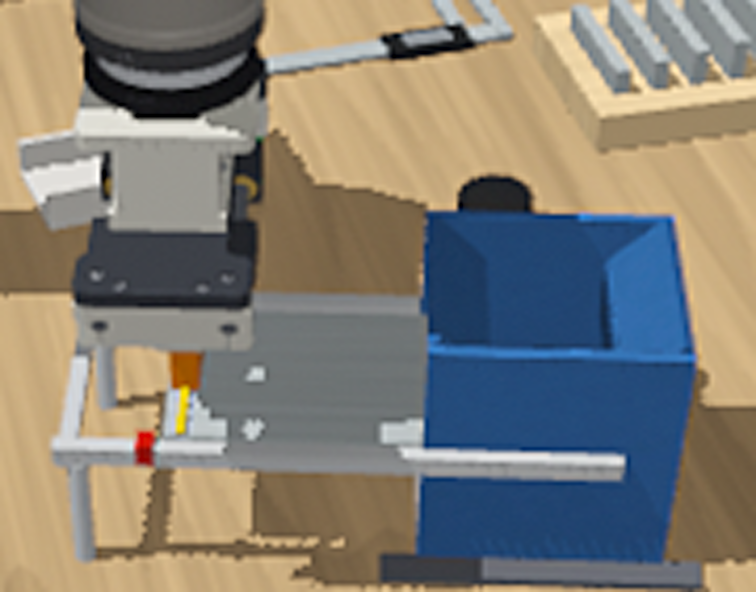

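View pics/t19.png

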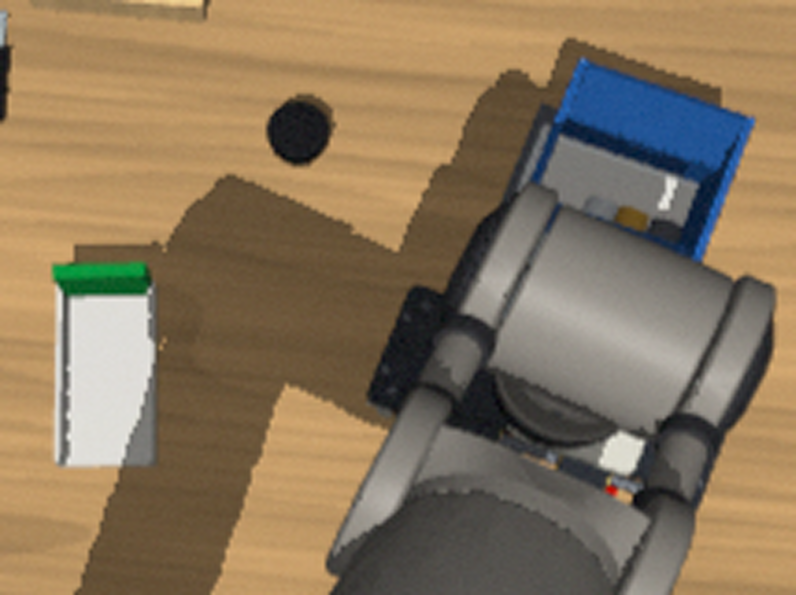

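The gate is 68 mm out and the slugs have dropped into the bin (top view). The line is still short of the clips, so I measure the remainder from the wrist and side views.

```bash
python3 - <<'E'
from h import *
ex=np.array([.963,-.269,0]);ey=np.array([.269,.963,0]);O=np.array([647,-147,0])
def st(p): p=np.array(p)-O; return np.round([p@ex,p@ey,p[2]],1)
o=readout.get_obs()
for n in ('wrist','side','top'):
    C=cam(n);im=cv2.imread(f'pics/{n}19.png')
    for k,z in (('yellow',88),('red',88),('red',92)):
        for b in blobs(im,k,4):
            s=st(onz(C,*b[0],z))
            if abs(s[1])<75 and -230<s[0]<-60:
                print(n,k,z,b[0],b[1],b[2],s,'edges x', st(onz(C,b[0][0],b[2][1],z))[0],st(onz(C,b[0][0],b[2][1]+b[2][3],z))[0])
im=cv2.imread('pics/wrist19.png');cv2.imwrite('pics/wz.png',cv2.resize(im[220:300,180:460],None,fx=2.8,fy=6,interpolation=cv2.INTER_NEAREST))
im=cv2.imread('pics/side19.png');cv2.imwrite('pics/sz2.png',cv2.resize(im[270:330,280:345],None,fx=10,fy=9,interpolation=cv2.INTER_NEAREST))
E
```

```text
wrist yellow 88 [248.8 267.9] 61 [231, 267, 42, 6] [-170.2  -31.1   88. ] edges x -170.7 -167.2
wrist yellow 88 [283.5 267.5] 11 [279, 267, 8, 4] [-170.4  -12.1   88. ] edges x -170.7 -168.3
wrist yellow 88 [352.7 268.3] 43 [349, 266, 9, 7] [-169.8   25.7   88. ] edges x -171.2 -167.1
wrist yellow 88 [380.5 268.2] 182 [359, 266, 46, 7] [-169.9   40.9   88. ] edges x -171.2 -167.1
wrist yellow 88 [282.2 270.9] 11 [280, 270, 6, 3] [-168.4  -12.9   88. ] edges x -168.9 -167.2
wrist red 88 [427.  244.4] 321 [416, 236, 23, 16] [-183.4   65.3   88. ] edges x -188.1 -179.1
wrist red 92 [427.  244.4] 321 [416, 236, 23, 16] [-184.6   64.    92. ] edges x -189.2 -180.4
side yellow 88 [313.  300.5] 22 [312, 295, 3, 12] [-167.7  -28.3   88. ] edges x -168.7 -166.6
side red 88 [304.1 310.4] 25 [303, 307, 4, 8] [-182.9  -55.5   88. ] edges x -183.6 -182.0
side red 92 [304.1 310.4] 25 [303, 307, 4, 8] [-182.5  -59.3   92. ] edges x -183.2 -181.6
top red 88 [400.  289.5] 6 [399, 289, 3, 2] [-185.1  -58.    88. ] edges x -184.1 -188.3
top red 92 [400.  289.5] 6 [399, 289, 3, 2] [-185.8  -57.6   92. ] edges x -184.7 -189.0
```

View pics/wz.png

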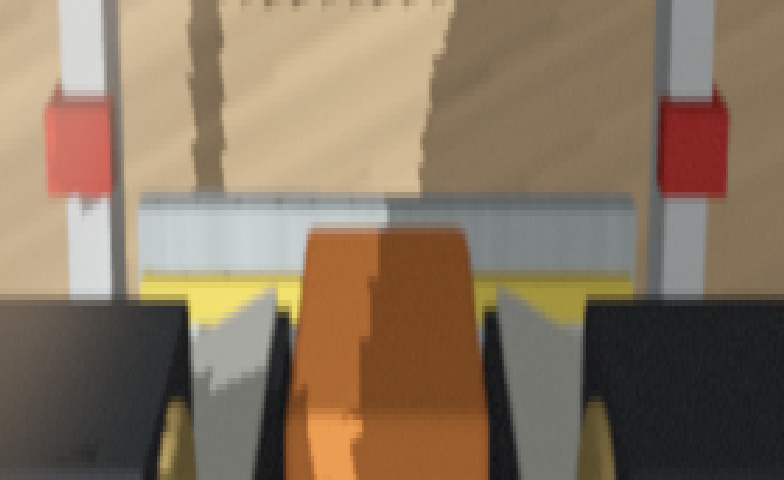

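View pics/sz2.png

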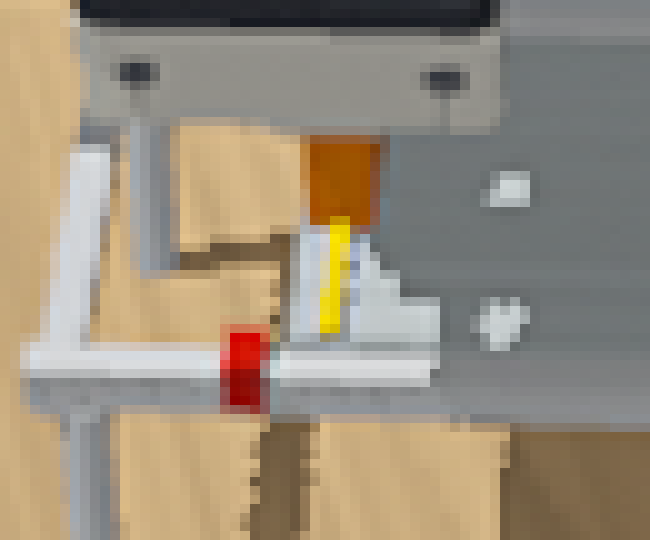

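Remaining distance: wrist about 15 mm, side about 15 mm. Pulling 15 mm more.

arm_command --plan '[{"tx":0,"ty":0.2,"tz":0,"wx":0,"wy":0,"wz":0,"jaw":-1},{"tx":0,"ty":0.4,"tz":0,"wx":0,"wy":0,"wz":0,"jaw":-1},{"tx":0,"ty":0.4,"tz":0,"wx":0,"wy":0,"wz":0,"jaw":-1},{"tx":0,"ty":0.3,"tz":0,"wx":0,"wy":0,"wz":0,"jaw":-1},{"tx":0,"ty":0.2,"tz":0,"wx":0,"wy":0,"wz":0,"jaw":-1},{"tx":0,"ty":0,"tz":0,"wx":0,"wy":0,"wz":0,"jaw":-1},{"tx":0,"ty":0,"tz":0,"wx":0,"wy":0,"wz":0,"jaw":-1}]'

```text
time: 27.0
tool_pos: [470.8, -92.1, 119.0]
tcp_rot: [-1.34, 1.566, -0.042]
contact_force: [9.1, 3.7, -5.1]
grip_width: 31.5
```

```bash
python3 - <<'E'
from h import *
delta()
p=readout.get_obs()['tool_pos']-np.array([550.7,-114.6,119.]); print('pulled',-p@np.array([.963,-.269,0]))
ex=np.array([.963,-.269,0]);ey=np.array([.269,.963,0]);O=np.array([647,-147,0])
def st(p): p=np.array(p)-O; return np.round([p@ex,p@ey,p[2]],1)
for n in ('wrist','side'):
    C=cam(n);im=imaging.capture(n);cv2.imwrite(f'pics/{n}20.png',im)
    for k,z in (('yellow',88),('red',88),('red',92)):
        for b in blobs(im,k,4):
            s=st(onz(C,*b[0],z))
            if abs(s[1])<75 and -230<s[0]<-60: print(n,k,z,b[0],b[1],b[2],s)
im=cv2.imread('pics/wrist20.png');cv2.imwrite('pics/wz20.png',cv2.resize(im[220:300,180:460],None,fx=2.8,fy=6,interpolation=cv2.INTER_NEAREST))
im=cv2.imread('pics/side20.png');cv2.imwrite('pics/sz20.png',cv2.resize(im[270:330,280:345],None,fx=10,fy=9,interpolation=cv2.INTER_NEAREST))
E
```

```text
tcp [470.8 -92.1 119. ] x [ 0.005 -0.    -1.   ] z [0.27  0.963 0.001] t 27.0 w 31.5 F [ 9.1  3.7 -5.1] q [-0.354  0.382  1.804  0.002  0.95  -1.653]
pulled 83.03192275603762
wrist yellow 88 [248.  267.9] 66 [231, 267, 42, 6] [-185.   -31.5   88. ]
wrist yellow 88 [282.8 269.1] 22 [279, 267, 8, 6] [-184.3  -12.5   88. ]
wrist yellow 88 [376.3 268.1] 239 [349, 266, 56, 7] [-184.8   38.6   88. ]
wrist red 88 [425.2 265.9] 118 [414, 262, 23, 7] [-186.    65.3   88. ]
wrist red 92 [425.2 265.9] 118 [414, 262, 23, 7] [-187.5   64.    92. ]
side yellow 88 [305.5 299.5] 22 [304, 294, 4, 12] [-182.5  -26.2   88. ]
side red 88 [304.  310.5] 24 [303, 307, 3, 8] [-183.1  -55.7   88. ]
side red 92 [304.  310.5] 24 [303, 307, 3, 8] [-182.7  -59.6   92. ]
```

View pics/wz20.png

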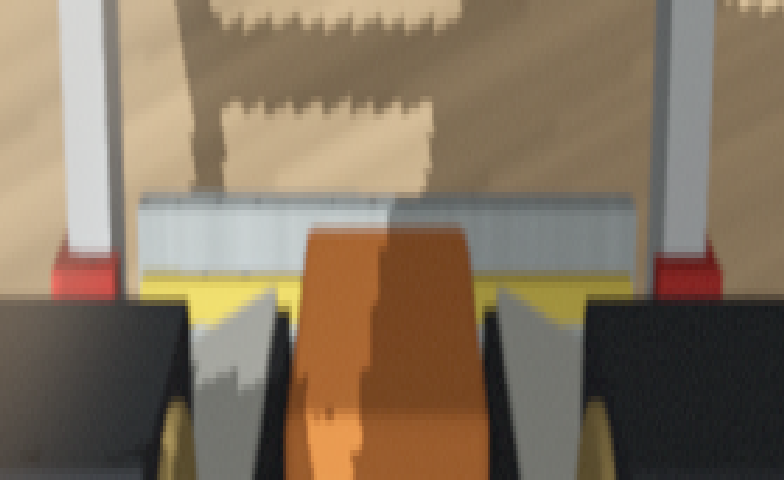

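View pics/sz20.png

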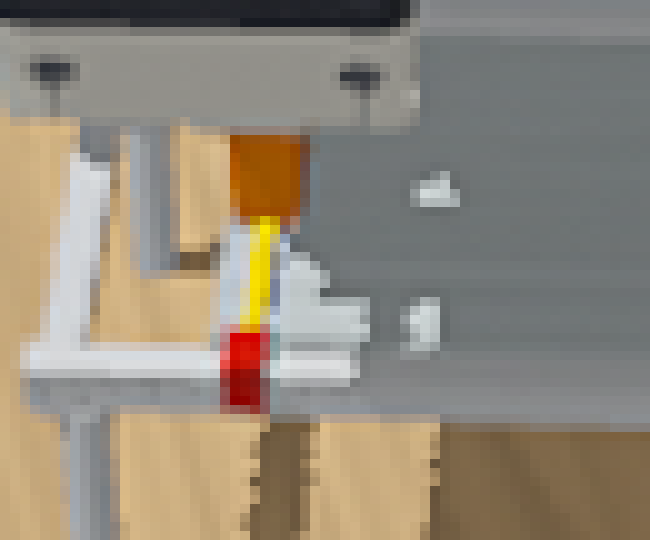

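The line is now level with the clips to within about 1 mm (wrist ≤0.5 mm, side 0.4–1.3 mm short). One 0.5 mm nudge, then the final checks.

arm_command --plan '[{"tx":0,"ty":0.05,"tz":0,"wx":0,"wy":0,"wz":0,"jaw":-1},{"tx":0,"ty":0,"tz":0,"wx":0,"wy":0,"wz":0,"jaw":-1},{"tx":0,"ty":0,"tz":0,"wx":0,"wy":0,"wz":0,"jaw":-1},{"tx":0,"ty":0,"tz":0,"wx":0,"wy":0,"wz":0,"jaw":-1},{"tx":0,"ty":0,"tz":0,"wx":0,"wy":0,"wz":0,"jaw":-1}]'

```text
time: 27.6
tool_pos: [470.5, -92.0, 119.0]
tcp_rot: [-1.348, 1.565, -0.05]
contact_force: [10.2, 4.0, -5.0]
grip_width: 31.3
```

```bash
python3 - <<'E'
from h import *
delta()
p=readout.get_obs()['tool_pos']-np.array([550.7,-114.6,119.]); print('pulled',-p@np.array([.963,-.269,0]))
im=imaging.capture('top');cv2.imwrite('pics/t21.png',cv2.resize(im[150:300,235:450],None,fx=3.7,fy=3.7,interpolation=cv2.INTER_CUBIC))
im=imaging.capture('side');cv2.imwrite('pics/s21.png',im)
ex=np.array([.963,-.269,0]);ey=np.array([.269,.963,0]);O=np.array([647,-147,0])
T=cam('top')
for u,v in ((598,208),(632,214),(662,226)):
    p=onz(T,235+u/3.7,150+v/3.5,16)-O; print('slug st',(p@ex).round(0),(p@ey).round(0))
E
```

```text
tcp [470.5 -92.  119. ] x [ 0.005 -0.    -1.   ] z [0.27  0.963 0.001] t 27.6 w 31.3 F [10.2  4.  -5. ] q [-0.354  0.382  1.805  0.002  0.95  -1.653]
pulled 83.35645144871333
slug st 11.0 9.0
slug st 15.0 -13.0
slug st 14.0 -35.0
```

View pics/t21.png

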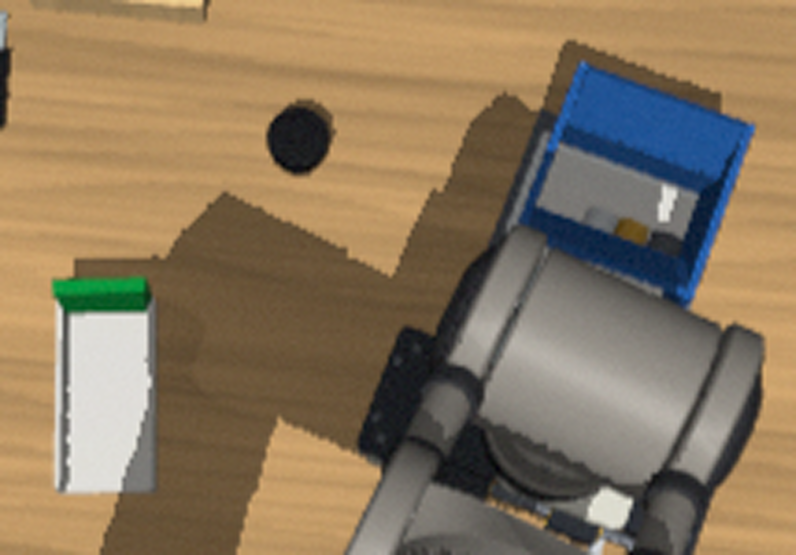

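View pics/s21.png

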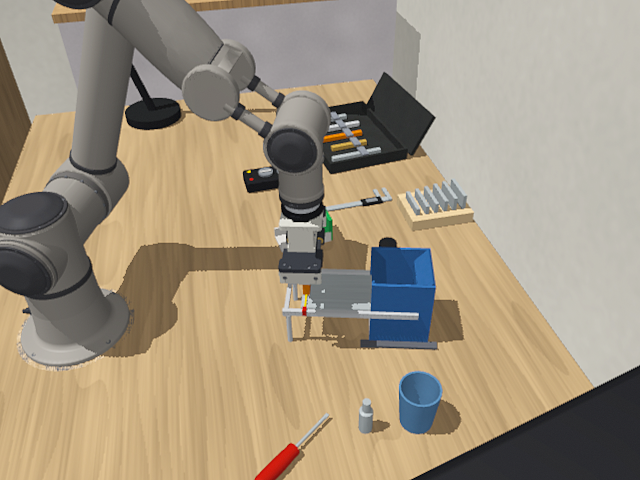

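The top view shows all three slugs in the bin at (598,215), (630,230) and (665,242), and the tray empty and flat on the bench. The line is at the mark and the grip is holding. Handing in.

```bash
python3 - <<'E'
from plant import bot
print(bot.close_job())
E
```

```text
the job is handed in; nothing more can be done
None
```

I tipped the three slugs into the hopper with its gate shut and set the empty tray flat on the bench near its starting spot. I then pulled the gate out 83 mm and handed the job in at about 28 s, still gripping the handle.

**Last checks**
- **Slugs:** the final top view shows all three in the bin, and the tray is empty and flat.
- **Gate position:** before a last 0.5 mm nudge, the wrist camera put the yellow line within about 0.5 mm of the red clips. The side camera put it 0.4–1.3 mm short. I did not measure it again after the nudge, when the tool moved about 0.3 mm.
- **Grip:** the jaws hold the handle at 31.3 mm, with about 11 N of pull from the gate.

**What disagreed or fell short**
- **Finger length:** the fingertips looked about 17 mm shorter in the pictures than stated. I chose grip heights that were safe either way.
- **Camera offset:** the wrist camera and the fixed cameras differed by about 6 mm in y. I centred on the handle using the wrist view, because it also shows the jaws.
- **Pour angle:** the tilt stopped at about 49° instead of 55°, because joint 5 was near its limit. The tray still emptied fully.

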